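# Sort the misplaced small bottle out of a bottle case

### The arm

A 6-joint arm with a two-finger parallel gripper is mounted at the origin on a cart in front of the work surface, level with it; the furniture and walls round the work are solid. World frame = base frame: x ahead of the robot, y to its left, z up, the work surface at z = 0. Lengths are in mm, angles in rad, forces in N, time in s.
With the tool pointing down it reaches from about 375 to 900 mm from the base axis. Payload 3.1 kg.
Tool frame: the origin (TCP) lies at the very end of the fingers, on their centre line; the grasp point (between the pads) lies 19 mm behind it; z points along the fingers, y is the line along which they close (so a half turn about z gives the same grasp; the last joint's range is limited). The gripper opens to 85 mm and grips with 20 to 120 N. Pads are 22 mm wide; open, the fingers measure 114 mm over their backs; the gripper's body (76 mm by 85 mm) begins 54 mm behind the grasp point. The pads swing forward as they close: fully open they stand 13 mm farther back than shut.
Start: joints at [1.115, 0.527, 1.433, -0, 1.181, -0.178], TCP at [170.759, 601.197, 231.31] pointing down, gripper open.
Joint ranges: [-3.08, 3.08], [-0.75, 2.2], [0.22, 2.44], [-1.43, 4.57], [0, 2.65], [-2.85, 2.85]. Speed limits (rad/s): [2.79, 2.79, 3.14, 3.14, 3.14, 3.14].

### API

Orientations are given as a unit quaternion [w, x, y, z].
In Python, from plant import sense, get_image, job_done, find_in, masks_of, landmark_of gives the robot as it stands.
- The arm moves only by the tool apply_moves, never from a script. Its argument "commands" is a list of rows, each an object with "delta_pos": the shift along the tool's x, y, z normalised to -1 to 1, where 1 is 0.1 m, a list of three; "twist": the turn, a rotation vector about the tool's x, y, z normalised to -1 to 1, where 1 is 60 degrees, a list of three. A call has 1 to 12 rows; each row shifts and turns the commanded pose from where the row before left it, along the tool's axes as they then stand; what a row does not reach is not made up. A row lasts 1/10 s, in which the tool goes at most 50 mm and 8.59 degrees, less where a joint would pass 70% of its speed; a pose out of reach is approached as far as the arm can. A call with a number of a shift or a turn outside -1 to 1 is refused whole. A call with a gripper value outside its range is refused whole. "gripper" is the closure, from -1 (fully open) to 1 (shut), set as the call begins (left out, the last holds). The fingers move at their own pace and stop on an object; "squeeze" is the grip in N (left out, the last holds). Time passes only in rows, so rows that do not move let the fingers close. It gives the time, the measured TCP pose, the force, the opening and the grip force at its end, in the units of the state.
- sense(): the state, without advancing time (a new reading comes with each control period).
- get_image(name): name is "side" or "top" or "wrist"; returns a dict with "image" (400x640x3 uint8, red, green, blue), "intrinsics" (3x3 intrinsics, pixels), "world_from_camera" (4x4, takes a point from camera to world coordinates). Camera axes: x right, y down, z forward; pixel columns grow to the right and rows downward; lengths in mm; the calibration is good to about 2 mm. A picture is of the moment at which its call begins. There is no depth.
- job_done(): hands the job in; it is judged then, once.
Trained networks look in the newest picture that a camera, given by its name, has taken for a name from the list of things; names that differ only in an ending like _2 or _b are one class to them, and where a whole thing is asked for, a point or a joint stands for the part that bears it (a point fixed in the world has none). Each returns a list of dicts, best first, with "confidence" (0 to 1); they miss things now and then, are a little off and sometimes report something else, mostly with a low value. They report only what shows in the picture. A call takes as long as a camera call.
- find_in(query, camera): "xyz" ([x, y, z] in mm, in the coordinates of the camera as it stood for that picture, good to about 4 mm: the middle of the surface that is visible of it).
- masks_of(query, camera): "region" (400x640 bool, what is visible of it).
- landmark_of(query, camera): "xyz" ([x, y, z] in mm, in the coordinates of the camera as it stood for that picture, good to about 4 mm: a listed point, or the origin of a listed thing).
The state is a dict: "t": time; "joints": joint angles; "qvel": joint speeds; "effort": joint torques, N m; "ee_pos": TCP position; "tcp_rot": TCP orientation; "contact_force": force on the tool from outside, world axes, zero at the start; "torque": the same for the moment, N m; "grip_width": finger opening in mm; "gripper_force": force on a finger pad.
Only numpy, scipy, OpenCV 4.12 (cv2) and the standard library are available. Lean on these libraries where they do the work, as an engineer would, in place of code of your own. Each camera call takes 0.05 s, during which the arm holds its last target. There are 200 camera calls.

### The job

The grey case should hold only full-size dropper bottles, but one of its three compartments has a smaller bottle in it. Open the lid fully, take the small bottle out, put it in the grey returns bin through the bin's sprung flap, and then shut the case lid fully. Leave the two full-size bottles lying in their compartments and do not disturb the petri dish, wash bottle or screw-top can standing nearby.

Things in the scene. Friction and masses are not known exactly. Their poses are not given: they have to be found in the camera images.
- case: Grey case fixed to the bench, 140 mm deep (x), 276 wide (y), 58 high without lid. Origin: centre of underside; x points from its front to its hinge side. Walls 6 mm, inner floor at z = 14 mm. Three compartments centred at y = -88, 0, +88 mm, dividers 4 mm thick, tops at z = 30. In each, one bottle lies along x on two rubber rails (20 mm apart, 30 mm over the outsides, tops at z = 22).
- case_lid (a joint): Lid angle: 0 shut, 1.1 rad fully open (stop). Even then the lid overhangs the rear half of the case, so the tool must slant in from the front to reach a bottle. Stiff friction hinge: the lid stays at any angle; about 3 N at the tab lifts it. Lid 10 mm thick, 140 x 276 mm, turns about the y axis through lid_hinge, front rising.
- lid_hinge (a point): Point on the lid's hinge axis, middle of the case's rear top edge (x = 70, z = 58 mm in the case); the axis runs along the case's y. Fixed to the case, same axes.
- lid_tab (a point): Grip point on the black pull tab at the middle of the lid's front edge, 164 mm from the hinge axis and 6 mm above the lid's underside; turns with the lid. The tab is 14 mm wide (y), 12 mm thick, stands 40 mm out from the front edge (this point 24 mm out) and is free at both sides.
- small_bottle: The wrongly packed bottle: small dropper bottle, 74 mm long; round body 28 mm diameter for the first 40 mm from the base, then a narrower cap and dropper; 35 to 75 g. Origin: centre of its flat base; its z axis runs from base to dropper. In the case it lies level, base to the case's front, dropper to the hinge.
- bottle_1: Full-size dropper bottle, 88 mm long, body 33 mm diameter, about 50 g; belongs in the case. Origin: centre of its flat base, z axis from base to dropper.
- bottle_2: Full-size dropper bottle, as bottle_1; belongs in the case.
- bin: Grey returns bin fixed to the bench, 190 mm deep (x), 150 wide (y), 184 high. Origin: centre of underside; x points from front to back. Walls 6 mm, padded inner floor at z = 22 mm. Front upright to the sill at z = 115, above it a letter-box opening that leans back 25 degrees from upright up to the flat roof: 138 mm wide, 70 mm along the slope, filled by the flap.
- sill (a point): Middle of the front edge of the bin's sill, the opening's lower edge (x = -95 mm, z = 115 mm in the bin); same axes as the bin.
- flap_hinge (a point): Middle of the flap's hinge axis along the upper edge of the opening (x = -65 mm, z = 178 mm in the bin; roof top 6 mm higher); same axes as the bin.
- bin_flap (a joint): Angle of the bin's aluminium flap (130 mm x 64 mm, 4 mm thick): 0 = shut in the opening; grows to 1.5 rad as its lower edge is pushed inward about its upper edge. A spring (0.06 N m when shut, 0.08 N m more per rad, some 1.5 to 4 N at 40 mm from the hinge) closes it again. A bottle wholly past the sill drops clear of it; one left on the sill jams it open.
- eyepieces (a point): Obstacle: foremost point of the compound microscope's eyepieces (they span 0.42 to 0.50 m in height, y = 0.09 to 0.24 m). The microscope, fixed, stands behind this point between case and bin (its lower parts begin 30 to 80 mm farther back); carry things round in front of it. The chair's back in front of the bench (x = 0.22 to 0.35, y = -0.05 to 0.41 m) rises to z = 0.16 m.
- petri: Bystander: petri dish, 90 mm diameter, 16 mm high, loose. Origin: centre of its underside.
- wash: Bystander: white wash bottle with spout, 58 mm x 89 mm, 172 mm high, loose. Origin: centre of its underside.
- can: Bystander: white screw-top can with black cap, 43 mm diameter, 65 mm high, loose. Origin: centre of its underside.

How it is judged (in metres and radians):
On the way, in this order (a step that is already met when the one before it is completed fails the run):
1. the case lid has been opened fully (to at least 1.0 rad) (value of joint case_lid above 1 rad), for 0.1 s.
2. the small bottle is inside the bin, the lid still open (x of small_bottle in the frame of bin between -0.089 and 0.089 m and y of small_bottle in the frame of bin between -0.069 and 0.069 m and z of small_bottle in the frame of bin between 0 and 0.11 m and value of joint case_lid above 0.3 rad), for 0.2 s.
At the end, for the whole second after the job is handed in: The small bottle lies at rest inside the returns bin with the flap sprung shut (below 0.08 rad), the case lid is shut (below 0.04 rad), and both full-size bottles lie in the case's compartments (x of small_bottle in the frame of bin between -0.089 and 0.089 m and y of small_bottle in the frame of bin between -0.069 and 0.069 m and z of small_bottle in the frame of bin between 0 and 0.11 m and x of bottle_1 in the frame of case between -0.068 and -0.012 m and y of bottle_1 in the frame of case between -0.132 and 0.132 m and z of bottle_1 in the frame of case between 0.02 and 0.055 m and x of bottle_2 in the frame of case between -0.068 and -0.012 m and y of bottle_2 in the frame of case between -0.132 and 0.132 m and z of bottle_2 in the frame of case between 0.02 and 0.055 m and value of joint case_lid below 0.04 rad and value of joint bin_flap below 0.08 rad and linear speed of small_bottle below 0.03 m/s); the robot touches nothing.
It fails at once if a full-size bottle is lifted or pushed out of its place (30 mm) (distance of any of bottle_1, bottle_2 from where it was at the start of the episode above 0.03 m).
It fails at once if the petri dish, wash bottle or can is moved by more than 30 mm (distance of any of petri, wash, can from where it was at the start of the episode above 0.03 m).
It also fails if it takes over 72 s, if anything falls off the work surface, if the arm or the gripper's body presses on something with over 40 N, if the wrist force passes 120 N, or if a joint passes its speed limit or range.

## Working session

There is one attempt and no reset: what is moved stays moved. The work goes in short steps, Python scripts to look and compute and a tool call to move; the robot and the scene stay as the last step left them, time stands still between calls to the robot, and variables do not carry over. Pictures are saved under pics/ and viewed, at most 10 in all, crops included, and the job is handed in when it is done.

Besides the shell and the picture viewer there is one more tool, called after ">>>" as name(argument=value, ...), one argument or row to a line, values as JSON. apply_moves: Moves the arm, as the interface text tells. Its arguments: {"type":"object","properties":{"commands":{"type":"array"},"gripper":{"type":"number"},"squeeze":{"type":"number"}},"required":["commands"]}

```bash
ls; mkdir -p pics; cat > h.py <<'E'
import numpy as np, cv2
from plant import *
def grab(cam,save=None):
    d=get_image(cam)
    if save: cv2.imwrite(save,cv2.cvtColor(d["image"],cv2.COLOR_RGB2BGR))
    return d
def w(d,p):
    T=np.array(d["world_from_camera"]);return T[:3,:3]@np.array(p)+T[:3,3]
E
python3 - <<'E'
from h import *
s=sense();print({k:np.round(v,3).tolist() for k,v in s.items()})
for cam in("top","side"):
    d=grab(cam,f"pics/{cam}0.png")
    for q in["case","lid_hinge","lid_tab","small_bottle","bottle_1","bin","sill","flap_hinge","eyepieces","petri","wash","can"]:
        print(cam,q,[(round(r["confidence"],2),np.round(w(d,r["xyz"])).tolist()) for r in landmark_of(q,cam)][:3])
a=cv2.imread("pics/top0.png");b=cv2.imread("pics/side0.png")
E
```

```text
pics
{'t': 0.0, 'joints': [1.116, 0.528, 1.434, 0.0, 1.181, -0.178], 'qvel': [0.001, -0.003, -0.001, -0.0, -0.0, 0.0], 'effort': [0.001, -44.235, -17.803, -0.0, 0.008, -0.0], 'ee_pos': [170.436, 600.575, 230.333], 'tcp_rot': [-0.0, 0.138, 0.99, -0.001], 'contact_force': [-1.077, -0.257, -0.304], 'torque': [-0.012, 0.021, 0.018], 'gripper_force': 0.0, 'grip_width': 85.211}
top case [(0.56, [567.0, -184.0, 3.0])]
top lid_hinge [(0.81, [639.0, -201.0, 56.0])]
top lid_tab [(0.8, [476.0, -164.0, 66.0])]
top small_bottle []
top bottle_1 []
top bin [(0.79, [610.0, 416.0, 1.0])]
top sill [(0.73, [421.0, 71.0, -2.0]), (0.63, [532.0, 351.0, 115.0]), (0.58, [664.0, -418.0, -3.0])]
top flap_hinge [(0.59, [556.0, 375.0, 180.0])]
top eyepieces [(0.74, [410.0, 138.0, 456.0])]
top petri [(0.77, [418.0, 73.0, -2.0])]
top wash [(0.71, [412.0, 143.0, 457.0]), (0.64, [665.0, -416.0, -3.0]), (0.21, [609.0, 409.0, 1.0])]
top can [(0.54, [424.0, 513.0, -5.0]), (0.39, [638.0, -202.0, 56.0])]
side case [(0.91, [561.0, -185.0, -7.0])]
side lid_hinge [(0.85, [632.0, -199.0, 54.0])]
side lid_tab [(0.76, [470.0, -164.0, 67.0])]
side small_bottle [(0.6, [472.0, -164.0, 70.0])]
side bottle_1 []
side bin [(0.68, [604.0, 415.0, 0.0]), (0.44, [555.0, 373.0, 180.0]), (0.19, [661.0, -417.0, -0.0])]
side sill [(0.91, [536.0, 355.0, 119.0])]
side flap_hinge [(0.55, [557.0, 374.0, 177.0]), (0.35, [658.0, -420.0, -1.0]), (0.26, [606.0, 417.0, -3.0])]
side eyepieces [(0.77, [407.0, 139.0, 457.0])]
side petri []
side wash [(0.57, [659.0, -417.0, 2.0])]
side can [(0.6, [421.0, 512.0, -1.0])]
```

View pics/top0.png

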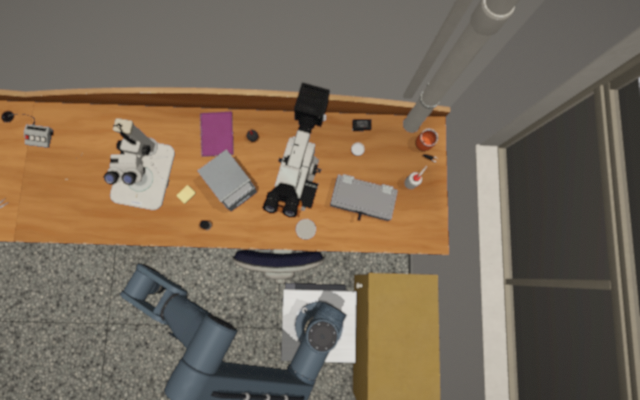

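View pics/side0.png

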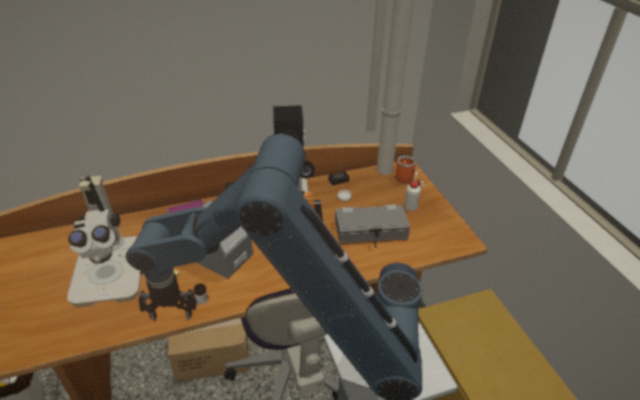

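The top view shows the case at about (363,198) with its tab at (360,216), the bin at (227,180), the petri dish at (306,229), the can at (205,225) and the wash bottle at (414,180). The network points fit this: case yaw is about -12.5° and bin yaw about 40°. Next I'll plan the first moves.

```bash
cat >> h.py <<'E'
from scipy.spatial.transform import Rotation as R
import json
CY=np.radians(-12.5); BY=np.radians(40)
def ori(tilt,yaw):
    t=np.radians(tilt);z=np.array([np.sin(t)*np.cos(yaw),np.sin(t)*np.sin(yaw),-np.cos(t)])
    y=np.array([-np.sin(yaw),np.cos(yaw),0]);return R.from_matrix(np.c_[np.cross(y,z),y,z])
def cur():
    s=sense();q=s["tcp_rot"];return np.array(s["ee_pos"]),R.from_quat([q[1],q[2],q[3],q[0]])
def case(x,y,z,O=(567,-185,0),yaw=CY):
    return np.array(O)+R.from_euler('z',yaw).apply([x,y,z])
def plan(wps,vmax=48,start=None):
    """wps: list of (pos|None, R|None, vmax?); turn then shift; prints rows"""
    p,r=start or cur()
    for wp in wps:
        pos,rot=wp[:2];v=wp[2] if len(wp)>2 else vmax
        if rot is not None:
            rv=(r.inv()*rot).as_rotvec(degrees=True);n=int(np.ceil(np.linalg.norm(rv)/8.4)) or 1
            print(f"turn x{n}",np.round(rv/n/60,3).tolist());r=rot
        if pos is not None:
            d=r.inv().apply(np.array(pos)-p);n=int(np.ceil(np.linalg.norm(d)/v)) or 1
            print(f"shift x{n}",np.round(d/n/100,3).tolist(),"->",np.round(pos).tolist());p=np.array(pos)
E
python3 - <<'E'
from h import *
o=ori(30,CY);g=case(-98,0,64);t=g+13*o.as_matrix()[:,2];print(t)
plan([([170,601,560],None),([380,-90,560],o),(t-130*o.as_matrix()[:,2],None)])
E
```

```text
[ 477.66891535 -165.19577532   52.74166975]
shift x7 [0.001, -0.001, -0.47] -> [170, 601, 560]
turn x4 [-0.004, -0.125, -0.014]
shift x16 [-0.192, -0.393, 0.111] -> [380, -90, 560]
shift x9 [0.174, -0.058, 0.406] -> [414.0, -151.0, 165.0]
```

>>> apply_moves(
  commands=[
    {"delta_pos":[0,0,-0.47],"twist":[0,0,0]},
    {"delta_pos":[0,0,-0.47],"twist":[0,0,0]},
    {"delta_pos":[0,0,-0.47],"twist":[0,0,0]},
    {"delta_pos":[0,0,-0.47],"twist":[0,0,0]},
    {"delta_pos":[0,0,-0.47],"twist":[0,0,0]},
    {"delta_pos":[0,0,-0.47],"twist":[0,0,0]},
    {"delta_pos":[0,0,-0.47],"twist":[0,0,0]},
    {"delta_pos":[0,0,0],"twist":[-0.004,-0.125,-0.014]},
    {"delta_pos":[0,0,0],"twist":[-0.004,-0.125,-0.014]},
    {"delta_pos":[0,0,0],"twist":[-0.004,-0.125,-0.014]},
    {"delta_pos":[0,0,0],"twist":[-0.004,-0.125,-0.014]},
  ],
  gripper=0,
)

```text
t: 2.4
ee_pos: [170.7, 601.3, 561.4]
tcp_rot: [0.26, 0.104, 0.96, -0.027]
contact_force: [0.2, 0.3, -0.9]
grip_width: 42.7
gripper_force: 0.0
```

>>> apply_moves(
  commands=[
    {"delta_pos":[-0.192,-0.393,0.111],"twist":[0,0,0]},
    {"delta_pos":[-0.192,-0.393,0.111],"twist":[0,0,0]},
    {"delta_pos":[-0.192,-0.393,0.111],"twist":[0,0,0]},
    {"delta_pos":[-0.192,-0.393,0.111],"twist":[0,0,0]},
    {"delta_pos":[-0.192,-0.393,0.111],"twist":[0,0,0]},
    {"delta_pos":[-0.192,-0.393,0.111],"twist":[0,0,0]},
    {"delta_pos":[-0.192,-0.393,0.111],"twist":[0,0,0]},
    {"delta_pos":[-0.192,-0.393,0.111],"twist":[0,0,0]},
  ],
)

```text
t: 3.2
ee_pos: [276.2, 254.3, 560.0]
tcp_rot: [0.258, 0.104, 0.96, -0.027]
contact_force: [0.6, -0.4, -0.0]
grip_width: 42.7
gripper_force: 0.0
```

>>> apply_moves(
  commands=[
    {"delta_pos":[-0.192,-0.393,0.111],"twist":[0,0,0]},
    {"delta_pos":[-0.192,-0.393,0.111],"twist":[0,0,0]},
    {"delta_pos":[-0.192,-0.393,0.111],"twist":[0,0,0]},
    {"delta_pos":[-0.192,-0.393,0.111],"twist":[0,0,0]},
    {"delta_pos":[-0.192,-0.393,0.111],"twist":[0,0,0]},
    {"delta_pos":[-0.192,-0.393,0.111],"twist":[0,0,0]},
    {"delta_pos":[-0.192,-0.393,0.111],"twist":[0,0,0]},
    {"delta_pos":[-0.192,-0.393,0.111],"twist":[0,0,0]},
  ],
)

```text
t: 4.0
ee_pos: [376.6, -71.8, 559.3]
tcp_rot: [0.256, 0.105, 0.96, -0.028]
contact_force: [1.2, 0.9, 0.9]
grip_width: 42.8
gripper_force: 0.0
```

>>> apply_moves(
  commands=[
    {"delta_pos":[0.174,-0.058,0.406],"twist":[0,0,0]},
    {"delta_pos":[0.174,-0.058,0.406],"twist":[0,0,0]},
    {"delta_pos":[0.174,-0.058,0.406],"twist":[0,0,0]},
    {"delta_pos":[0.174,-0.058,0.406],"twist":[0,0,0]},
    {"delta_pos":[0.174,-0.058,0.406],"twist":[0,0,0]},
    {"delta_pos":[0.174,-0.058,0.406],"twist":[0,0,0]},
    {"delta_pos":[0.174,-0.058,0.406],"twist":[0,0,0]},
    {"delta_pos":[0.174,-0.058,0.406],"twist":[0,0,0]},
    {"delta_pos":[0.174,-0.058,0.406],"twist":[0,0,0]},
  ],
)

```text
t: 4.9
ee_pos: [421.2, -123.6, 189.5]
tcp_rot: [0.234, 0.113, 0.965, -0.029]
contact_force: [0.5, -1.5, 0.6]
grip_width: 42.3
gripper_force: 0.0
```

```bash
python3 - <<'E'
from h import *
p,r=cur();print(p,np.round(sense()["joints"],2))
d=grab("wrist","pics/w1.png")
for q in["lid_tab","lid_hinge","case"]: print(q,[(round(k["confidence"],2),np.round(w(d,k["xyz"])).tolist()) for k in landmark_of(q,"wrist")][:2])
o=ori(30,CY);g=case(-98,0,64);t=g+13*o.as_matrix()[:,2]
plan([(t,o)])
E
```

```text
[ 421.15642293 -123.63564746  189.50227872] [-0.68  0.27  2.28  0.9   0.25 -2.85]
lid_tab [(0.57, [475.0, -161.0, 69.0]), (0.57, [538.0, -85.0, 27.0])]
lid_hinge [(0.7, [634.0, -200.0, 58.0]), (0.64, [499.0, -262.0, 37.0])]
case [(0.6, [562.0, -184.0, -1.0])]
turn x1 [-0.008, -0.04, -0.003]
shift x4 [0.04, -0.072, 0.38] -> [478.0, -165.0, 53.0]
```

View pics/w1.png

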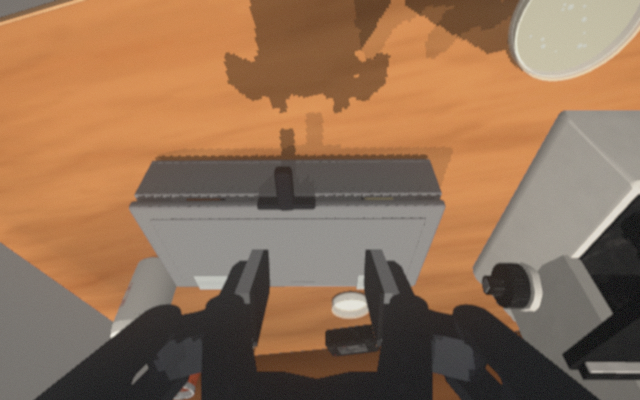

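The wrist view shows the closed lid with its tab at (285,185), the open bin front and can on the right, and the petri dish at the top right. Joint 6 ran into its limit, so I'll take the equivalent half-turned grasp and use less tilt for the lid.

>>> apply_moves(
  commands=[
    {"delta_pos":[0,0,-0.4],"twist":[0,0,0.14]},
    {"delta_pos":[0,0,-0.2],"twist":[0,0,0.14]},
    {"delta_pos":[0,0,0],"twist":[0,0,0.14]},
    {"delta_pos":[0,0,0],"twist":[0,0,0.14]},
    {"delta_pos":[0,0,0],"twist":[0,0,0.14]},
  ],
)

```text
t: 5.6
ee_pos: [407.4, -118.7, 230.6]
tcp_rot: [0.239, 0.411, 0.878, 0.05]
contact_force: [-0.6, 0.3, 0.7]
grip_width: 42.7
gripper_force: 0.0
```

```bash
python3 - <<'E'
import re
s=open('h.py').read()
s=s.replace("return R.from_matrix(np.c_[np.cross(y,z),y,z])","y=-y;return R.from_matrix(np.c_[np.cross(y,z),y,z])")
open('h.py','w').write(s)
from h import *
p,r=cur();print(p,r.as_matrix()[:,2],np.round(sense()["joints"],2))
o=ori(15,CY);g=case(-98,0,64);t=g+14*o.as_matrix()[:,2]
plan([(t-[0,0,-100],o),(t,None)])
E
```

```text
[ 407.39987485 -118.74177797  230.55634488] [ 0.46087752 -0.10807693 -0.88085827] [-0.71  0.14  2.26  0.65  0.37 -1.97]
turn x17 [0.016, -0.005, 0.139]
shift x3 [0.175, 0.1, 0.323] -> [475.0, -165.0, 150.0]
shift x3 [-0.086, 0.0, 0.322] -> [475.0, -165.0, 50.0]
```

>>> apply_moves(
  commands=[
    {"delta_pos":[0,0,0],"twist":[0.016,-0.005,0.139]},
    {"delta_pos":[0,0,0],"twist":[0.016,-0.005,0.139]},
    {"delta_pos":[0,0,0],"twist":[0.016,-0.005,0.139]},
    {"delta_pos":[0,0,0],"twist":[0.016,-0.005,0.139]},
    {"delta_pos":[0,0,0],"twist":[0.016,-0.005,0.139]},
    {"delta_pos":[0,0,0],"twist":[0.016,-0.005,0.139]},
    {"delta_pos":[0,0,0],"twist":[0.016,-0.005,0.139]},
    {"delta_pos":[0,0,0],"twist":[0.016,-0.005,0.139]},
    {"delta_pos":[0,0,0],"twist":[0.016,-0.005,0.139]},
    {"delta_pos":[0,0,0],"twist":[0.016,-0.005,0.139]},
    {"delta_pos":[0,0,0],"twist":[0.016,-0.005,0.139]},
    {"delta_pos":[0,0,0],"twist":[0.016,-0.005,0.139]},
  ],
)

```text
t: 6.8
ee_pos: [407.1, -118.8, 230.4]
tcp_rot: [0.105, 0.952, 0.258, 0.125]
contact_force: [-0.2, 0.8, 0.3]
grip_width: 42.9
gripper_force: 0.0
```

>>> apply_moves(
  commands=[
    {"delta_pos":[0,0,0],"twist":[0.016,-0.005,0.139]},
    {"delta_pos":[0,0,0],"twist":[0.016,-0.005,0.139]},
    {"delta_pos":[0,0,0],"twist":[0.016,-0.005,0.139]},
    {"delta_pos":[0,0,0],"twist":[0.016,-0.005,0.139]},
    {"delta_pos":[0,0,0],"twist":[0.016,-0.005,0.139]},
    {"delta_pos":[0.175,0.1,0.323],"twist":[0,0,0]},
    {"delta_pos":[0.175,0.1,0.323],"twist":[0,0,0]},
    {"delta_pos":[0.175,0.1,0.323],"twist":[0,0,0]},
    {"delta_pos":[0,0,0],"twist":[0,0,0]},
  ],
)

```text
t: 7.7
ee_pos: [478.2, -165.3, 147.8]
tcp_rot: [0.018, 0.987, -0.092, 0.13]
contact_force: [-0.7, 0.1, 0.3]
grip_width: 42.8
gripper_force: 0.0
```

```bash
python3 - <<'E'
from h import *
p,r=cur();print(p,r.as_matrix()[:,2],np.round(sense()["joints"],2))
d=grab("wrist","pics/w2.png")
for q in["lid_tab","lid_hinge","case"]: print(q,[(round(k["confidence"],2),np.round(w(d,k["xyz"])).tolist()) for k in landmark_of(q,"wrist")][:2])
o=ori(15,CY);g=case(-98,0,64);t=g+14*o.as_matrix()[:,2]
plan([(t,o)])
E
```

```text
[ 478.18069447 -165.26611982  147.82725105] [ 0.25320013 -0.05958252 -0.96557735] [-0.61  0.44  2.    0.22  0.47  0.96]
lid_tab [(0.88, [477.0, -161.0, 68.0]), (0.67, [415.0, 66.0, -5.0])]
lid_hinge [(0.75, [631.0, -202.0, 59.0])]
case [(0.82, [565.0, -187.0, 1.0])]
turn x1 [0.002, -0.001, 0.033]
shift x3 [-0.087, 0.007, 0.321] -> [475.0, -165.0, 50.0]
```

View pics/w2.png

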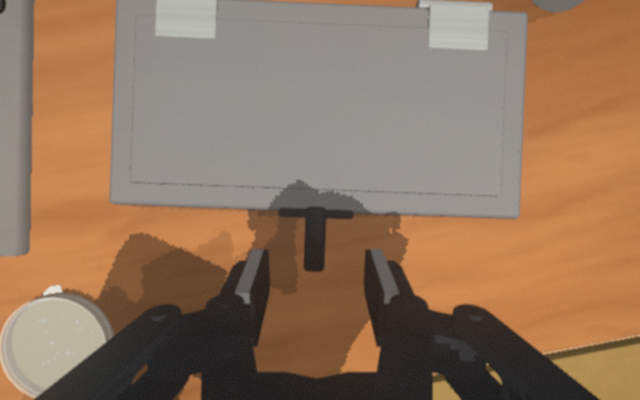

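The tab at (315,245) is centred between the fingers (x about 265 and 370), so I can descend and grip.

>>> apply_moves(
  commands=[
    {"delta_pos":[0,0,0],"twist":[0.002,-0.001,0.033]},
    {"delta_pos":[-0.087,0.007,0.321],"twist":[0,0,0]},
    {"delta_pos":[-0.087,0.007,0.321],"twist":[0,0,0]},
    {"delta_pos":[-0.087,0.007,0.321],"twist":[0,0,0]},
    {"delta_pos":[0,0,0],"twist":[0,0,0]},
  ],
)

```text
t: 8.4
ee_pos: [473.5, -163.4, 46.9]
tcp_rot: [0.012, 0.986, -0.109, 0.127]
contact_force: [0.0, 0.7, -0.0]
grip_width: 42.5
gripper_force: 0.0
```

>>> apply_moves(
  commands=[
    {"delta_pos":[0,0,0],"twist":[0,0,0]},
    {"delta_pos":[0,0,0],"twist":[0,0,0]},
    {"delta_pos":[0,0,0],"twist":[0,0,0]},
    {"delta_pos":[0,0,0],"twist":[0,0,0]},
    {"delta_pos":[0,0,0],"twist":[0,0,0]},
  ],
  gripper=1,
  squeeze=30,
)

```text
t: 8.9
ee_pos: [476.4, -164.5, 50.3]
tcp_rot: [0.014, 0.985, -0.108, 0.13]
contact_force: [3.1, 5.1, 2.0]
grip_width: 13.3
gripper_force: 33.4
```

```bash
python3 - <<'E'
from h import *
p,r=cur();print(p)
# grip radius/angle relative to hinge; arc at fixed orientation
off=14*r.as_matrix()[:,2]; ph0=np.arctan2(6,168); rad=np.hypot(168,6)
pt=lambda a: case(70-rad*np.cos(ph0+a),0,58+rad*np.sin(ph0+a))
A=np.linspace(0,1.12,12)
D=[np.round(r.inv().apply(pt(b)-pt(a))/100,3).tolist() for a,b in zip(A[:-1],A[1:])]
for d in D: print(d)
E
```

```text
[ 476.36694887 -164.51734108   50.32168278]
[0.059, -0.0, -0.161]
[0.075, -0.0, -0.154]
[0.09, -0.0, -0.146]
[0.104, -0.0, -0.136]
[0.118, -0.0, -0.124]
[0.13, -0.0, -0.112]
[0.14, -0.0, -0.098]
[0.149, -0.0, -0.083]
[0.157, -0.0, -0.068]
[0.163, -0.0, -0.051]
[0.168, -0.0, -0.034]
```

>>> apply_moves(
  commands=[
    {"delta_pos":[0.03,0,-0.08],"twist":[0,0,0]},
    {"delta_pos":[0.029,0,-0.081],"twist":[0,0,0]},
    {"delta_pos":[0.075,0,-0.154],"twist":[0,0,0]},
    {"delta_pos":[0.09,0,-0.146],"twist":[0,0,0]},
    {"delta_pos":[0.104,0,-0.136],"twist":[0,0,0]},
    {"delta_pos":[0.118,0,-0.124],"twist":[0,0,0]},
  ],
)

```text
t: 9.5
ee_pos: [500.0, -169.9, 131.0]
tcp_rot: [0.014, 0.986, -0.108, 0.13]
contact_force: [9.0, 4.1, -10.9]
grip_width: 13.4
gripper_force: 30.9
```

>>> apply_moves(
  commands=[
    {"delta_pos":[0.13,0,-0.112],"twist":[0,0,0]},
    {"delta_pos":[0.14,0,-0.098],"twist":[0,0,0]},
    {"delta_pos":[0.149,0,-0.083],"twist":[0,0,0]},
    {"delta_pos":[0.157,0,-0.068],"twist":[0,0,0]},
    {"delta_pos":[0.163,0,-0.051],"twist":[0,0,0]},
    {"delta_pos":[0.168,0,-0.034],"twist":[0,0,0]},
    {"delta_pos":[0,0,0],"twist":[0,0,0]},
    {"delta_pos":[0,0,0],"twist":[0,0,0]},
  ],
)

```text
t: 10.3
ee_pos: [570.6, -185.8, 195.7]
tcp_rot: [0.014, 0.986, -0.108, 0.126]
contact_force: [-3.9, 0.3, -2.0]
grip_width: 13.2
gripper_force: 31.5
```

```bash
python3 - <<'E'
from h import *
p,r=cur();print(p,sense()["grip_width"])
for cam in("top","wrist","side"):
    d=grab(cam,f"pics/{cam}3.png")
    for q in["lid_tab","small_bottle","bottle_1"]: print(cam,q,[(round(k["confidence"],2),np.round(w(d,k["xyz"])).tolist()) for k in landmark_of(q,cam)][:3])
E
```

```text
[ 570.64686616 -185.840639    195.73629336] 13.220438705735319
top lid_tab [(0.64, [567.0, -183.0, 204.0])]
top small_bottle [(0.4, [544.0, -90.0, 36.0])]
top bottle_1 [(0.55, [534.0, -177.0, 37.0])]
wrist lid_tab [(0.63, [570.0, -181.0, 203.0])]
wrist small_bottle [(0.62, [537.0, -84.0, 26.0])]
wrist bottle_1 [(0.64, [502.0, -261.0, 36.0])]
side lid_tab [(0.72, [564.0, -184.0, 206.0]), (0.54, [406.0, 137.0, 454.0])]
side small_bottle [(0.44, [539.0, -89.0, 27.0])]
side bottle_1 [(0.42, [498.0, -261.0, 33.0])]
```

>>> apply_moves(
  commands=[
    {"delta_pos":[0,0,0],"twist":[0,0,0]},
    {"delta_pos":[0,0,0],"twist":[0,0,0]},
    {"delta_pos":[0,0,0],"twist":[0,0,0]},
    {"delta_pos":[-0.05,0,-0.15],"twist":[0,0,0]},
    {"delta_pos":[-0.1,0,-0.3],"twist":[0,0,0]},
    {"delta_pos":[-0.3,0,-0.3],"twist":[0,0,0]},
    {"delta_pos":[-0.4,0,0],"twist":[0,0,0]},
    {"delta_pos":[-0.4,0,0],"twist":[0,0,0]},
    {"delta_pos":[0,0,0],"twist":[0,0,0]},
  ],
  gripper=0,
)

```text
t: 11.8
ee_pos: [430.1, -152.0, 234.8]
tcp_rot: [0.012, 0.986, -0.109, 0.125]
contact_force: [0.1, -0.4, -0.5]
grip_width: 43.2
gripper_force: 0.0
```

```bash
python3 - <<'E'
from h import *
p,r=cur();print(p)
o=ori(35,CY);t=case(-20,88,30);z=o.as_matrix()[:,2]
d=grab("wrist","pics/w4.png")
for q in["lid_tab","small_bottle","bottle_1"]: print(q,[(round(k["confidence"],2),np.round(w(d,k["xyz"])).tolist()) for k in landmark_of(q,"wrist")][:3])
plan([(t-90*z,o),(t,None)])
E
```

```text
[ 430.09866628 -152.01420372  234.83973176]
lid_tab []
small_bottle [(0.95, [538.0, -84.0, 25.0])]
bottle_1 [(0.89, [505.0, -261.0, 37.0]), (0.77, [528.0, -178.0, 31.0])]
turn x3 [0.0, 0.11, 0.0]
shift x4 [-0.07, -0.223, 0.36] -> [516.0, -84.0, 104.0]
shift x2 [-0.0, 0.0, 0.45] -> [567.0, -95.0, 30.0]
```

>>> apply_moves(
  commands=[
    {"delta_pos":[0,0,0],"twist":[0,0.11,0]},
    {"delta_pos":[0,0,0],"twist":[0,0.11,0]},
    {"delta_pos":[0,0,0],"twist":[0,0.11,0]},
    {"delta_pos":[-0.07,-0.223,0.36],"twist":[0,0,0]},
    {"delta_pos":[-0.07,-0.223,0.36],"twist":[0,0,0]},
    {"delta_pos":[-0.07,-0.223,0.36],"twist":[0,0,0]},
    {"delta_pos":[-0.07,-0.223,0.36],"twist":[0,0,0]},
    {"delta_pos":[0,0,0],"twist":[0,0,0]},
  ],
)

```text
t: 12.8
ee_pos: [488.9, -102.7, 160.4]
tcp_rot: [0.01, 0.957, -0.098, 0.271]
contact_force: [0.3, 0.0, 0.9]
grip_width: 42.7
gripper_force: 0.0
```

```bash
python3 - <<'E'
from h import *
p,r=cur();print(p,np.round(sense()["joints"],2))
o=ori(35,CY);t=case(-20,88,30)
d=grab("wrist","pics/w5.png")
for q in["small_bottle","bottle_1","lid_hinge"]: print(q,[(round(k["confidence"],2),np.round(w(d,k["xyz"])).tolist()) for k in landmark_of(q,"wrist")][:3])
m=masks_of("small_bottle","wrist")
ys,xs=np.nonzero(m[0]["region"]);print(m[0]["confidence"],xs.min(),xs.max(),ys.min(),ys.max())
# project expected bottle pts
T=np.linalg.inv(d["world_from_camera"]);K=np.array(d["intrinsics"])
for q in[(-47,88,32),(-47,74,32),(-47,102,32),(-7,88,32),(27,88,32)]:
    c=T[:3,:3]@case(*q)+T[:3,3];u=K@c;print(q,np.round(u[:2]/u[2]))
plan([(t,o)])
E
```

```text
[ 488.88847078 -102.7347182   160.38217231] [-0.57  0.42  2.22  1.6   0.22 -0.34]
small_bottle [(0.74, [535.0, -85.0, 28.0])]
bottle_1 [(0.8, [500.0, -260.0, 37.0]), (0.62, [532.0, -180.0, 34.0]), (0.61, [567.0, -186.0, 1.0])]
lid_hinge [(0.75, [634.0, -198.0, 58.0])]
0.95 278 312 136 219
(-47, 88, 32) [294. 215.]
(-47, 74, 32) [311. 215.]
(-47, 102, 32) [278. 215.]
(-7, 88, 32) [296. 170.]
(27, 88, 32) [297. 134.]
turn x1 [-0.037, 0.058, 0.003]
shift x4 [-0.036, -0.064, 0.379] -> [567.0, -95.0, 30.0]
```

View pics/w5.png

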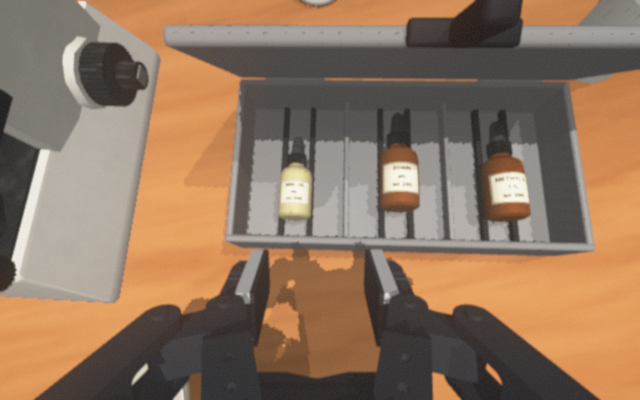

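The wrist view shows the small yellow bottle in the left compartment (y = +88), with its base at (294,217), matching the projected position. The two full-size bottles are at (400,210) and (508,215). The lag came from being close to the wrist singularity, so I'll re-plan from here.

```bash
python3 - <<'E'
from h import *
o=ori(35,CY);t=case(-20,88,30);z=o.as_matrix()[:,2]
plan([(t-80*z,o,30),(t,None,27)])
E
```

```text
turn x1 [-0.037, 0.058, 0.003]
shift x3 [-0.048, -0.086, 0.238] -> [522.0, -85.0, 96.0]
shift x3 [-0.0, 0.0, 0.267] -> [567.0, -95.0, 30.0]
```

>>> apply_moves(
  commands=[
    {"delta_pos":[0,0,0],"twist":[-0.037,0.058,0.003]},
    {"delta_pos":[0,0,0],"twist":[0,0,0]},
    {"delta_pos":[-0.048,-0.086,0.238],"twist":[0,0,0]},
    {"delta_pos":[-0.048,-0.086,0.238],"twist":[0,0,0]},
    {"delta_pos":[-0.048,-0.086,0.238],"twist":[0,0,0]},
    {"delta_pos":[0,0,0],"twist":[0,0,0]},
    {"delta_pos":[0,0,0],"twist":[0,0,0]},
  ],
)

```text
t: 13.75
ee_pos: [515.6, -80.7, 106.7]
tcp_rot: [0.011, 0.954, -0.098, 0.283]
contact_force: [0.1, -0.6, 1.2]
grip_width: 42.5
gripper_force: 0.0
```

```bash
python3 - <<'E'
from h import *
p,r=cur();print(p,np.round(sense()["joints"],2))
o=ori(35,CY);t=case(-20,88,30);z=o.as_matrix()[:,2]
plan([(t,o,27)])
E
```

```text
[515.60626935 -80.74729908 106.7225464 ] [-0.47  0.59  2.23  2.46  0.29 -1.13]
turn x1 [-0.039, 0.035, 0.0]
shift x4 [-0.002, 0.007, 0.233] -> [567.0, -95.0, 30.0]
```

>>> apply_moves(
  commands=[
    {"delta_pos":[0,0,0],"twist":[-0.039,0.035,0]},
    {"delta_pos":[0,0,0],"twist":[0,0,0]},
    {"delta_pos":[0,0.004,0.1],"twist":[0,0,0]},
    {"delta_pos":[0,0.004,0.1],"twist":[0,0,0]},
    {"delta_pos":[0,0.004,0.1],"twist":[0,0,0]},
    {"delta_pos":[0,0.004,0.1],"twist":[0,0,0]},
    {"delta_pos":[0,0,0],"twist":[0,0,0]},
  ],
)

```text
t: 14.45
ee_pos: [539.1, -86.8, 72.4]
tcp_rot: [0.027, 0.949, -0.103, 0.296]
contact_force: [0.1, -0.0, 0.7]
grip_width: 42.7
gripper_force: 0.0
```

```bash
python3 - <<'E'
from h import *
p,r=cur();print(p,np.round(sense()["joints"],2))
o=ori(35,CY);t=case(-20,88,30);z=o.as_matrix()[:,2];print(z,r.as_matrix()[:,2])
plan([(t,o,27)])
E
```

```text
[539.06322468 -86.79593714  72.42836274] [-0.44  0.7   2.2   2.76  0.37 -1.4 ]
[ 0.55998038 -0.12414466 -0.81915204] [ 0.55700616 -0.11280725 -0.82281144]
turn x1 [-0.01, 0.006, -0.001]
shift x2 [-0.005, 0.009, 0.256] -> [567.0, -95.0, 30.0]
```

>>> apply_moves(
  commands=[
    {"delta_pos":[0,0,0],"twist":[-0.01,0.006,0]},
    {"delta_pos":[0,0.005,0.13],"twist":[0,0,0]},
    {"delta_pos":[0,0.005,0.13],"twist":[0,0,0]},
    {"delta_pos":[0,0.005,0.13],"twist":[0,0,0]},
    {"delta_pos":[0,0.005,0.12],"twist":[0,0,0]},
    {"delta_pos":[0,0,0],"twist":[0,0,0]},
    {"delta_pos":[0,0,0],"twist":[0,0,0]},
  ],
)

```text
t: 15.15
ee_pos: [566.2, -94.6, 31.3]
tcp_rot: [0.033, 0.948, -0.104, 0.299]
contact_force: [-0.3, 0.2, -0.6]
grip_width: 42.5
gripper_force: 0.0
```

```bash
python3 - <<'E'
from h import *
s=sense();print(s["ee_pos"],s["contact_force"],np.round(s["joints"],2))
o=ori(35,CY);t=case(-20,88,30)
plan([(t,o,27)])
d=grab("wrist","pics/w6.png")
E
```

```text
[566.15236144 -94.58081826  31.33736375] [-0.27149613  0.20831186 -0.60448725] [-0.42  0.81  2.14  2.85  0.42 -1.47]
turn x1 [0.0, 0.001, -0.001]
shift x1 [-0.004, 0.001, 0.013] -> [567.0, -95.0, 30.0]
```

View pics/w6.png

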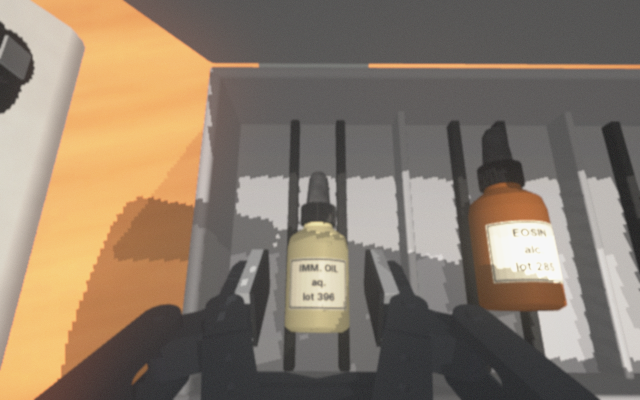

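The small bottle is centred between the pads, spanning x 287–348, with its base at row 332. Closing now.

>>> apply_moves(
  commands=[
    {"delta_pos":[0,0,0.01],"twist":[0,0,0]},
    {"delta_pos":[0,0,0],"twist":[0,0,0]},
    {"delta_pos":[0,0,0],"twist":[0,0,0]},
    {"delta_pos":[0,0,0],"twist":[0,0,0]},
    {"delta_pos":[0,0,0],"twist":[0,0,0]},
    {"delta_pos":[0,0,0],"twist":[0,0,0]},
  ],
  gripper=1,
  squeeze=45,
)

```text
t: 15.8
ee_pos: [566.7, -94.7, 31.5]
tcp_rot: [0.033, 0.948, -0.104, 0.299]
contact_force: [-2.4, -0.2, 2.7]
grip_width: 25.2
gripper_force: 44.4
```

```bash
python3 - <<'E'
from h import *
p,r=cur();o=ori(35,CY);z=o.as_matrix()[:,2]
b=ori(35,BY)
a=p-110*z
# retreat along tool, then up, then traverse with rotation
plan([(a,None,27),(a+[-20,0,280],None),([360,-20,560],None),([345,200,560],None)])
print("yaw turn",np.round((o.inv()*b).as_rotvec(degrees=True)/7/60,3))
E
```

```text
shift x5 [0.0, 0.0, -0.22] -> [505.0, -81.0, 122.0]
shift x6 [0.241, 0.007, -0.401] -> [485.0, -81.0, 402.0]
shift x5 [-0.04, -0.065, -0.415] -> [360, -20, 560]
shift x5 [-0.102, -0.423, -0.072] -> [345, 200, 560]
yaw turn [ 0.072 -0.    -0.102]
```

The width of 25 mm on a 28 mm body suggests the pads hold it above centre. I'll reopen, go 5 mm lower and re-grip.

>>> apply_moves(
  commands=[
    {"delta_pos":[0,0,0],"twist":[0,0,0]},
    {"delta_pos":[0,0,0],"twist":[0,0,0]},
    {"delta_pos":[0,0,0],"twist":[0,0,0]},
    {"delta_pos":[-0.03,0,0.04],"twist":[0,0,0]},
    {"delta_pos":[0,0,0],"twist":[0,0,0]},
  ],
  gripper=0,
)

```text
t: 16.3
ee_pos: [567.3, -94.9, 26.1]
tcp_rot: [0.033, 0.948, -0.104, 0.3]
contact_force: [0.7, -0.6, 2.8]
grip_width: 42.5
gripper_force: 0.0
```

>>> apply_moves(
  commands=[
    {"delta_pos":[0,0,0],"twist":[0,0,0]},
    {"delta_pos":[0,0,0],"twist":[0,0,0]},
    {"delta_pos":[0,0,0],"twist":[0,0,0]},
    {"delta_pos":[0,0,0],"twist":[0,0,0]},
    {"delta_pos":[0,0,0],"twist":[0,0,0]},
    {"delta_pos":[0,0,0],"twist":[0,0,0]},
  ],
  gripper=1,
  squeeze=45,
)

```text
t: 16.9
ee_pos: [567.0, -94.8, 26.4]
tcp_rot: [0.033, 0.948, -0.104, 0.299]
contact_force: [0.2, -0.5, 3.8]
grip_width: 26.0
gripper_force: 44.4
```

```bash
python3 - <<'E'
from h import *
p,r=cur();z=r.as_matrix()[:,2]
u=p+[0,0,50];a=u-70*z
plan([(u,None,17),(a,None,35),(a+[-20,0,280],None),([360,-20,560],None)])
E
```

```text
shift x3 [0.096, -0.0, -0.136] -> [567.0, -95.0, 76.0]
shift x2 [0.0, -0.0, -0.35] -> [528.0, -86.0, 134.0]
shift x6 [0.242, 0.007, -0.401] -> [508.0, -86.0, 414.0]
shift x5 [-0.091, -0.065, -0.422] -> [360, -20, 560]
```

>>> apply_moves(
  commands=[
    {"delta_pos":[0.096,0,-0.136],"twist":[0,0,0]},
    {"delta_pos":[0.096,0,-0.136],"twist":[0,0,0]},
    {"delta_pos":[0.096,0,-0.136],"twist":[0,0,0]},
    {"delta_pos":[0,0,-0.23],"twist":[0,0,0]},
    {"delta_pos":[0,0,-0.23],"twist":[0,0,0]},
    {"delta_pos":[0,0,-0.24],"twist":[0,0,0]},
    {"delta_pos":[0,0,0],"twist":[0,0,0]},
  ],
)

```text
t: 17.6
ee_pos: [525.3, -85.3, 134.2]
tcp_rot: [0.033, 0.948, -0.104, 0.298]
contact_force: [-0.6, -0.6, -1.4]
grip_width: 26.0
gripper_force: 44.4
```

```bash
python3 - <<'E'
from h import *
p,r=cur();print(p,np.round(sense()["joints"],2),sense()["grip_width"])
d=grab("wrist","pics/w7.png")
for q in["small_bottle","bottle_1"]:
  for k in landmark_of(q,"wrist")[:2]:
    x=w(d,k["xyz"]);print(q,round(k["confidence"],2),np.round(x).tolist(),"tool",np.round(r.inv().apply(x-p)).tolist())
plan([([508,-86,414],ori(35,CY)),([360,-20,560],None)])
E
```

```text
[525.25610232 -85.28230391 134.20916569] [-0.44  0.53  2.21  2.55  0.23 -1.18] 25.9624799928374
small_bottle 0.98 [496.0, -73.0, 135.0] tool [-25.0, -6.0, -19.0]
bottle_1 0.97 [502.0, -261.0, 35.0] tool [-44.0, 177.0, 90.0]
bottle_1 0.88 [525.0, -178.0, 32.0] tool [-42.0, 90.0, 95.0]
turn x1 [0.001, 0.0, -0.001]
shift x6 [0.242, 0.007, -0.402] -> [508, -86, 414]
shift x5 [-0.093, -0.065, -0.421] -> [360, -20, 560]
```

View pics/w7.png

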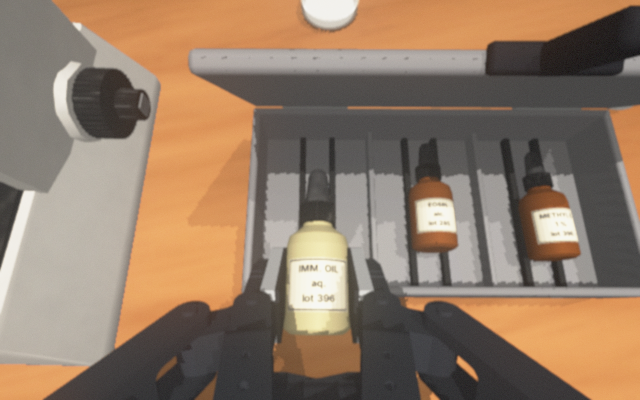

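The bottle is held between the pads, with its base at (317,330), and both full-size bottles are still in place. I'll carry it up and round in front of the microscope.

>>> apply_moves(
  commands=[
    {"delta_pos":[0.18,0.005,-0.3],"twist":[0,0,0]},
    {"delta_pos":[0.18,0.005,-0.3],"twist":[0,0,0]},
    {"delta_pos":[0.18,0.005,-0.3],"twist":[0,0,0]},
    {"delta_pos":[0.18,0.005,-0.3],"twist":[0,0,0]},
    {"delta_pos":[0.18,0.005,-0.3],"twist":[0,0,0]},
    {"delta_pos":[0.18,0.005,-0.3],"twist":[0,0,0]},
    {"delta_pos":[0.18,0.005,-0.3],"twist":[0,0,0]},
    {"delta_pos":[0.18,0.005,-0.3],"twist":[0,0,0]},
    {"delta_pos":[0.18,0.005,-0.3],"twist":[0,0,0]},
  ],
)

```text
t: 18.65
ee_pos: [524.8, -73.6, 287.2]
tcp_rot: [-0.0, 0.947, -0.094, 0.308]
contact_force: [1.4, 1.0, -0.8]
grip_width: 26.1
gripper_force: 44.4
```

```bash
python3 - <<'E'
from h import *
p,r=cur();print(p,np.round(sense()["joints"],2),sense()["grip_width"])
plan([([360,-20,560],ori(35,CY)),([345,220,560],None),(None,ori(35,BY))])
E
```

```text
[524.81913064 -73.60438938 287.22578775] [-0.48  0.16  2.06  0.6   0.39  0.8 ] 26.065877177454755
turn x1 [-0.067, -0.012, -0.002]
shift x7 [0.022, -0.024, -0.461] -> [360, -20, 560]
shift x6 [-0.091, -0.385, -0.064] -> [345, 220, 560]
turn x7 [0.072, -0.0, -0.102]
```

>>> apply_moves(
  commands=[
    {"delta_pos":[0,0,0],"twist":[-0.067,-0.012,-0.002]},
    {"delta_pos":[0.022,-0.024,-0.461],"twist":[0,0,0]},
    {"delta_pos":[0.022,-0.024,-0.461],"twist":[0,0,0]},
    {"delta_pos":[0.022,-0.024,-0.461],"twist":[0,0,0]},
    {"delta_pos":[0.022,-0.024,-0.461],"twist":[0,0,0]},
    {"delta_pos":[0.022,-0.024,-0.461],"twist":[0,0,0]},
    {"delta_pos":[0.022,-0.024,-0.461],"twist":[0,0,0]},
    {"delta_pos":[0.022,-0.024,-0.461],"twist":[0,0,0]},
  ],
)

```text
t: 19.45
ee_pos: [356.2, -24.3, 561.4]
tcp_rot: [0.024, 0.948, -0.1, 0.302]
contact_force: [1.1, -1.0, 0.0]
grip_width: 26.0
gripper_force: 44.6
```

```bash
python3 - <<'E'
from h import *
p,r=cur();print(p,np.round(sense()["joints"],2),sense()["grip_width"])
plan([([345,230,560],ori(35,CY)),(None,ori(35,BY))])
# bin: flap_hinge/sill again
for cam in("top","side"):
    d=grab(cam)
    for q in["bin","sill","flap_hinge"]: print(cam,q,[(round(k["confidence"],2),np.round(w(d,k["xyz"])).tolist()) for k in landmark_of(q,cam)][:2])
E
```

```text
[356.16042587 -24.2574034  561.37651088] [-0.59 -0.45  1.74  0.24  1.29  1.19] 26.01666971614747
turn x1 [-0.018, -0.004, 0.001]
shift x6 [-0.091, -0.41, -0.061] -> [345, 230, 560]
turn x7 [0.072, -0.0, -0.102]
top bin [(0.7, [612.0, 412.0, 1.0])]
top sill [(0.71, [532.0, 349.0, 116.0])]
top flap_hinge [(0.78, [555.0, 373.0, 179.0]), (0.67, [567.0, -185.0, 200.0])]
side bin [(0.66, [606.0, 416.0, -3.0])]
side sill [(0.84, [537.0, 355.0, 116.0]), (0.6, [559.0, -185.0, -6.0])]
side flap_hinge [(0.58, [556.0, 374.0, 183.0])]
```

```bash
cat > kin.py <<'E'
from h import *
from scipy.optimize import least_squares
D=[([1.1155,.5275,1.433,0,1.181,-.178],(170.76,601.2,231.31)),([-.68,.27,2.28,.9,.25,-2.85],(421.2,-123.6,189.5)),([-.71,.14,2.26,.65,.37,-1.97],(407.4,-118.7,230.6)),([-.61,.44,2.0,.22,.47,.96],(478.2,-165.3,147.8)),([-.57,.42,2.22,1.6,.22,-.34],(488.9,-102.7,160.4)),([-.42,.81,2.14,2.85,.42,-1.47],(566.2,-94.6,31.3)),([-.59,-.45,1.74,.24,1.29,1.19],(356.2,-24.3,561.4))]
E_=R.from_euler
def basis(q):
    a=E_('z',q[0]);b=a*E_('y',q[1]);c=a*E_('y',q[1]+q[2]);t=c*E_('z',q[3])*E_('y',q[4])
    return np.c_[a.apply([0,1,0]),[0,0,1],b.apply([0,0,1]),c.apply([0,0,1]),t.apply([0,0,1])]
A=np.vstack([basis(q) for q,_ in D]);P=np.hstack([p for _,p in D])
X,*_=np.linalg.lstsq(A,P,rcond=None)
def pts(q):
    B=basis(q)*X;return np.cumsum(B,axis=1).T   # lat, shoulder, elbow, wrist, tcp
def ik(p,z,q0):
    f=lambda q:np.r_[pts(np.r_[q,0])[-1]-p,300*(basis(np.r_[q,0])[:,4]-z)]
    r=least_squares(f,q0);return r.x,r.cost
E
python3 - <<'E'
from kin import *
print(np.round(X),np.round(A@X-P).reshape(-1,3).tolist())
for tilt in(25,35,45,60):
    for Xb in(-200,-48):
        p=case(Xb,0,132,(608,414.5,0),BY);z=ori(tilt,BY).as_matrix()[:,2]
        q,c=ik(p,z,[.4,.7,1.7,.2,.8]);print(tilt,Xb,np.round(q,2),round(c,2),np.round(pts(np.r_[q,0])[1:]).tolist())
plan([([345,230,560],ori(35,CY)),(None,ori(35,BY))])
E
```

```text
[118. 258. 461. 365. 250.] [[-26.0, -38.0, 37.0], [17.0, -17.0, -12.0], [20.0, -21.0, -6.0], [6.0, 1.0, 7.0], [10.0, -12.0, -14.0], [-11.0, 8.0, -19.0], [-25.0, 13.0, 8.0]]
25 -200 [0.25 0.49 2.07 0.81 0.25] 0.0 [[-29.0, 114.0, 258.0], [181.0, 168.0, 664.0], [374.0, 218.0, 358.0], [455.0, 286.0, 132.0]]
25 -48 [0.37 0.72 1.6  0.33 0.43] 0.0 [[-42.0, 110.0, 258.0], [240.0, 219.0, 605.0], [490.0, 316.0, 358.0], [571.0, 384.0, 132.0]]
35 -200 [0.21 0.49 2.2  1.91 0.29] 0.0 [[-25.0, 115.0, 258.0], [188.0, 161.0, 664.0], [345.0, 194.0, 337.0], [455.0, 286.0, 132.0]]
35 -48 [0.35 0.69 1.74 1.   0.24] 0.0 [[-40.0, 111.0, 258.0], [237.0, 211.0, 613.0], [461.0, 292.0, 337.0], [571.0, 384.0, 132.0]]
45 -200 [ 0.16  0.53  2.3  -0.78 -0.54] 0.0 [[-19.0, 116.0, 258.0], [210.0, 154.0, 656.0], [319.0, 172.0, 309.0], [455.0, 286.0, 132.0]]
45 -48 [0.32 0.7  1.85 2.1  0.31] 0.0 [[-37.0, 112.0, 258.0], [243.0, 206.0, 612.0], [436.0, 270.0, 309.0], [571.0, 384.0, 132.0]]
60 -200 [ 0.1   0.66  2.43 -0.62 -1.01] 0.0 [[-12.0, 117.0, 258.0], [271.0, 145.0, 621.0], [289.0, 147.0, 257.0], [455.0, 286.0, 132.0]]
60 -48 [ 0.29  0.76  1.98 -0.57 -0.69] 0.0 [[-34.0, 113.0, 258.0], [270.0, 204.0, 593.0], [406.0, 245.0, 257.0], [571.0, 384.0, 132.0]]
turn x1 [-0.018, -0.001, -0.001]
shift x6 [-0.09, -0.411, -0.067] -> [345, 230, 560]
turn x7 [0.072, -0.0, -0.102]
```

```bash
python3 - <<'E'
from kin import *
Y=np.radians(30);o=ori(35,Y);t=case(-52,12,130,(608,414.5,0),BY);u=np.array([np.cos(Y),np.sin(Y),0])
print(t,t-150*u)
plan([([345,310,560],None),(None,o),(t-150*u+[-5,5,200],None,40),(t-150*u,None,25),(t,None,15)])
for p in([345,310,560],t-150*u+[0,0,200],t-150*u,t):
    q,c=ik(np.array(p,float),o.as_matrix()[:,2],[.4,.7,1.7,.2,.8]);print(np.round(q,2),round(c,2),np.round(pts(np.r_[q,0])[2:4]).tolist())
E
```

```text
[560.45223764 390.26757761 130.        ] [430.54842707 315.26757761 130.        ]
shift x7 [-0.098, -0.465, -0.063] -> [345, 310, 560]
turn x5 [0.078, -0.001, -0.116]
shift x7 [-0.101, 0.045, 0.331] -> [426.0, 320.0, 330.0]
shift x9 [-0.126, 0.008, 0.183] -> [431.0, 315.0, 130.0]
shift x11 [0.112, -0.0, 0.078] -> [560.0, 390.0, 130.0]
[ 0.45 -0.13  1.56  0.05  1.1 ] 0.0 [[-104.0, 80.0, 715.0], [221.0, 238.0, 765.0]]
[0.37 0.12 1.97 0.21 0.46] 0.0 [[11.0, 130.0, 715.0], [306.0, 244.0, 535.0]]
[ 0.37  0.49  2.21 -0.51 -0.19] 0.0 [[161.0, 188.0, 664.0], [306.0, 244.0, 335.0]]
[0.41 0.69 1.76 0.62 0.11] 0.0 [[221.0, 225.0, 614.0], [436.0, 319.0, 335.0]]
```

>>> apply_moves(
  commands=[
    {"delta_pos":[-0.098,-0.465,-0.063],"twist":[0,0,0]},
    {"delta_pos":[-0.098,-0.465,-0.063],"twist":[0,0,0]},
    {"delta_pos":[-0.098,-0.465,-0.063],"twist":[0,0,0]},
    {"delta_pos":[-0.098,-0.465,-0.063],"twist":[0,0,0]},
    {"delta_pos":[-0.098,-0.465,-0.063],"twist":[0,0,0]},
    {"delta_pos":[-0.098,-0.465,-0.063],"twist":[0,0,0]},
    {"delta_pos":[-0.098,-0.465,-0.063],"twist":[0,0,0]},
    {"delta_pos":[0,0,0],"twist":[0.078,-0.001,-0.116]},
    {"delta_pos":[0,0,0],"twist":[0.078,-0.001,-0.116]},
    {"delta_pos":[0,0,0],"twist":[0.078,-0.001,-0.116]},
    {"delta_pos":[0,0,0],"twist":[0.078,-0.001,-0.116]},
    {"delta_pos":[0,0,0],"twist":[0.078,-0.001,-0.116]},
  ],
)

```text
t: 21.05
ee_pos: [347.1, 259.4, 556.9]
tcp_rot: [-0.072, 0.93, 0.223, 0.284]
contact_force: [-0.3, 0.0, -0.9]
grip_width: 25.9
gripper_force: 44.7
```

```bash
python3 - <<'E'
from h import *
print(*cur(),np.round(sense()["joints"],2),sense()["grip_width"])
Y=np.radians(30);o=ori(35,Y);t=case(-52,12,130,(608,414.5,0),BY);u=np.array([np.cos(Y),np.sin(Y),0])
plan([(t-150*u+[-5,5,200],o,40)])
E
```

```text
[347.09668337 259.42485654 556.87709405] Rotation.from_matrix(array([[ 0.73961255,  0.45480958,  0.49610637],
                            [ 0.37294629, -0.89055635,  0.2604236 ],
                            [ 0.56025382, -0.00759153, -0.8282862 ]])) [ 0.32 -0.27  1.65  0.1   1.18  1.41] 25.913822038083328
turn x1 [0.022, 0.015, -0.045]
shift x7 [-0.071, -0.019, 0.346] -> [426.0, 320.0, 330.0]
```

```bash
python3 - <<'E'
from h import *
Y=np.radians(30);o=ori(35,Y);t=case(-52,12,130,(608,414.5,0),BY);u=np.array([np.cos(Y),np.sin(Y),0])
plan([([350,312,540],o,30),(t-150*u+[-5,5,200],None,36)])
E
```

```text
turn x1 [0.022, 0.015, -0.045]
shift x2 [0.07, -0.22, 0.152] -> [350, 312, 540]
shift x7 [-0.091, 0.044, 0.303] -> [426.0, 320.0, 330.0]
```

>>> apply_moves(
  commands=[
    {"delta_pos":[0,0,0],"twist":[0.022,0.015,-0.045]},
    {"delta_pos":[0.07,-0.22,0.152],"twist":[0,0,0]},
    {"delta_pos":[0.07,-0.22,0.152],"twist":[0,0,0]},
    {"delta_pos":[-0.091,0.044,0.303],"twist":[0,0,0]},
    {"delta_pos":[-0.091,0.044,0.303],"twist":[0,0,0]},
    {"delta_pos":[-0.091,0.044,0.303],"twist":[0,0,0]},
    {"delta_pos":[-0.091,0.044,0.303],"twist":[0,0,0]},
    {"delta_pos":[-0.091,0.044,0.303],"twist":[0,0,0]},
    {"delta_pos":[-0.091,0.044,0.303],"twist":[0,0,0]},
    {"delta_pos":[-0.091,0.044,0.303],"twist":[0,0,0]},
    {"delta_pos":[0,0,0],"twist":[0,0,0]},
  ],
)

```text
t: 22.15
ee_pos: [425.2, 317.8, 325.3]
tcp_rot: [-0.076, 0.924, 0.244, 0.286]
contact_force: [-0.7, 0.1, -0.8]
grip_width: 25.8
gripper_force: 44.7
```

```bash
python3 - <<'E'
from h import *
p,r=cur();print(p,np.round(sense()["joints"],2),sense()["grip_width"])
Y=np.radians(30);o=ori(35,Y)
d=grab("wrist","pics/w8.png")
for q in["bin","sill","flap_hinge","small_bottle","eyepieces"]:
  for k in landmark_of(q,"wrist")[:2]:
    x=w(d,k["xyz"]);print(q,round(k["confidence"],2),np.round(x).tolist(),"tool",np.round(r.inv().apply(x-p)).tolist())
t=case(-52,12,130,(608,414.5,0),BY);u=np.array([np.cos(Y),np.sin(Y),0])
plan([(t-150*u,o,25)])
E
```

```text
[425.23309758 317.83793349 325.28689551] [0.39 0.1  1.97 0.16 0.48 1.33] 25.798605875858982
sill 0.74 [534.0, 350.0, 113.0] tool [-29.0, 26.0, 238.0]
flap_hinge 0.86 [555.0, 373.0, 177.0] tool [32.0, 16.0, 201.0]
small_bottle 0.78 [397.0, 309.0, 326.0] tool [-23.0, -6.0, -17.0]
turn x1 [0.004, -0.006, -0.004]
shift x9 [-0.129, 0.006, 0.186] -> [431.0, 315.0, 130.0]
```

View pics/w8.png

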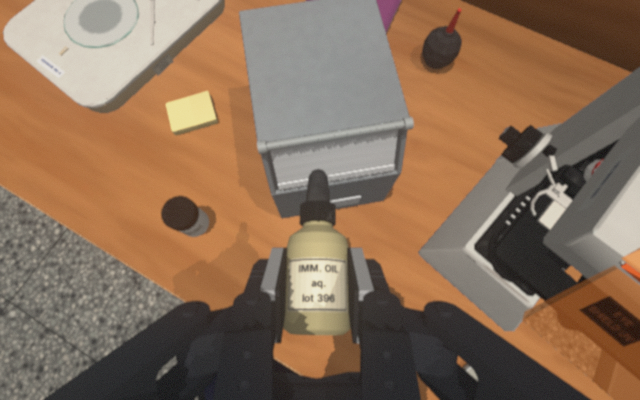

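The wrist view shows the bottle held nose-up in the picture, the bin flap at (335,165) ahead of it, and the can at (183,217) clear to the left. I'll lower to the entry line, setting z to 135 for sill clearance.

>>> apply_moves(
  commands=[
    {"delta_pos":[0,0,0],"twist":[0.004,-0.006,-0.004]},
    {"delta_pos":[-0.126,0.006,0.181],"twist":[0,0,0]},
    {"delta_pos":[-0.126,0.006,0.181],"twist":[0,0,0]},
    {"delta_pos":[-0.126,0.006,0.181],"twist":[0,0,0]},
    {"delta_pos":[-0.126,0.006,0.181],"twist":[0,0,0]},
    {"delta_pos":[-0.126,0.006,0.181],"twist":[0,0,0]},
    {"delta_pos":[-0.126,0.006,0.181],"twist":[0,0,0]},
    {"delta_pos":[-0.126,0.006,0.181],"twist":[0,0,0]},
    {"delta_pos":[-0.126,0.006,0.181],"twist":[0,0,0]},
    {"delta_pos":[-0.126,0.006,0.181],"twist":[0,0,0]},
    {"delta_pos":[0,0,0],"twist":[0,0,0]},
  ],
)

```text
t: 23.55
ee_pos: [427.9, 323.5, 193.2]
tcp_rot: [-0.09, 0.92, 0.249, 0.289]
contact_force: [0.5, -0.1, -0.2]
grip_width: 25.9
gripper_force: 44.7
```

```bash
python3 - <<'E'
from h import *
p,r=cur();print(p,np.round(sense()["joints"],2),sense()["grip_width"])
Y=np.radians(30);o=ori(35,Y)
t=case(-52,12,135,(608,414.5,0),BY);u=np.array([np.cos(Y),np.sin(Y),0])
plan([(t-110*u,o,15),(t,None,12)])
E
```

```text
[427.89546343 323.47835893 193.17470362] [ 0.38  0.38  2.15  1.49  0.11 -0.04] 25.854332338355324
turn x1 [-0.023, -0.004, -0.002]
shift x5 [-0.004, 0.017, 0.139] -> [465.0, 335.0, 135.0]
shift x10 [0.09, -0.0, 0.063] -> [560.0, 390.0, 135.0]
```

>>> apply_moves(
  commands=[
    {"delta_pos":[0,0,0],"twist":[-0.023,-0.004,-0.002]},
    {"delta_pos":[0,0.012,0.1],"twist":[0,0,0]},
    {"delta_pos":[0,0.012,0.1],"twist":[0,0,0]},
    {"delta_pos":[0,0.012,0.1],"twist":[0,0,0]},
    {"delta_pos":[0,0.012,0.1],"twist":[0,0,0]},
    {"delta_pos":[0,0.012,0.1],"twist":[0,0,0]},
    {"delta_pos":[0,0.012,0.1],"twist":[0,0,0]},
    {"delta_pos":[0,0.012,0.095],"twist":[0,0,0]},
    {"delta_pos":[0,0,0],"twist":[0,0,0]},
  ],
)

```text
t: 24.45
ee_pos: [465.2, 336.0, 139.2]
tcp_rot: [-0.078, 0.921, 0.248, 0.291]
contact_force: [0.1, 0.2, 0.1]
grip_width: 26.1
gripper_force: 44.7
```

```bash
python3 - <<'E'
from h import *
p,r=cur();print(p,np.round(sense()["joints"],2),sense()["grip_width"])
Y=np.radians(30);o=ori(35,Y)
t=case(-52,12,135,(608,414.5,0),BY);u=np.array([np.cos(Y),np.sin(Y),0])
plan([(t-100*u,o,15),(t,None,12)])
E
```

```text
[465.19404857 335.98747002 139.21186443] [ 0.39  0.53  2.1   2.49  0.13 -1.03] 26.125793615881264
turn x1 [-0.001, -0.0, 0.002]
shift x1 [0.055, 0.006, 0.09] -> [474.0, 340.0, 135.0]
shift x9 [0.091, 0.0, 0.064] -> [560.0, 390.0, 135.0]
```

>>> apply_moves(
  commands=[
    {"delta_pos":[0.055,0.006,0.09],"twist":[0,0,0]},
    {"delta_pos":[0.082,0,0.057],"twist":[0,0,0]},
    {"delta_pos":[0.082,0,0.057],"twist":[0,0,0]},
    {"delta_pos":[0.082,0,0.057],"twist":[0,0,0]},
    {"delta_pos":[0.082,0,0.057],"twist":[0,0,0]},
    {"delta_pos":[0.082,0,0.057],"twist":[0,0,0]},
    {"delta_pos":[0,0,0],"twist":[0,0,0]},
  ],
)

```text
t: 25.15
ee_pos: [515.5, 364.9, 135.1]
tcp_rot: [-0.078, 0.921, 0.249, 0.29]
contact_force: [-2.8, -2.8, -1.8]
grip_width: 25.9
gripper_force: 44.8
```

```bash
python3 - <<'E'
from h import *
p,r=cur();s=sense();print(p,np.round(s["joints"],2),s["grip_width"],s["contact_force"])
Y=np.radians(30);o=ori(35,Y)
t=case(-52,12,135,(608,414.5,0),BY);u=np.array([np.cos(Y),np.sin(Y),0])
plan([(t,o,10)])
E
```

```text
[515.49646852 364.8737986  135.05423854] [ 0.41  0.58  1.96  1.69  0.07 -0.22] 25.923224654381972 [-2.80162125 -2.78372782 -1.84704305]
turn x1 [-0.001, 0.0, 0.004]
shift x6 [0.07, 0.001, 0.049] -> [560.0, 390.0, 135.0]
```

The flap is opening, with light forces of about 4 N. Continuing.

>>> apply_moves(
  commands=[
    {"delta_pos":[0.06,0,0.042],"twist":[0,0,0]},
    {"delta_pos":[0.06,0,0.042],"twist":[0,0,0]},
    {"delta_pos":[0.06,0,0.042],"twist":[0,0,0]},
    {"delta_pos":[0.06,0,0.042],"twist":[0,0,0]},
    {"delta_pos":[0.06,0,0.042],"twist":[0,0,0]},
    {"delta_pos":[0.06,0,0.042],"twist":[0,0,0]},
    {"delta_pos":[0.06,0,0.042],"twist":[0,0,0]},
    {"delta_pos":[0,0,0],"twist":[0,0,0]},
  ],
)

```text
t: 25.95
ee_pos: [555.5, 389.8, 131.9]
tcp_rot: [-0.079, 0.922, 0.25, 0.285]
contact_force: [-3.2, 0.1, -7.5]
grip_width: 25.9
gripper_force: 46.0
```

```bash
python3 - <<'E'
from h import *
p,r=cur();s=sense();print(p,np.round(s["joints"],2),s["grip_width"],s["contact_force"])
d=grab("wrist","pics/w9.png")
for q in["sill","flap_hinge","small_bottle"]:
  for k in landmark_of(q,"wrist")[:1]:
    x=w(d,k["xyz"]);print(q,round(k["confidence"],2),np.round(x).tolist(),"bin",np.round(R.from_euler('z',-BY).apply(x-[608,414.5,0])).tolist())
print("tcp bin",R.from_euler('z',-BY).apply(p-[608,414.5,0]))
E
```

```text
[555.46609234 389.82457207 131.93344304] [0.42 0.62 1.84 0.66 0.11 0.82] 25.916089654379295 [-3.21713962  0.08088809 -7.52727379]
sill 0.82 [532.0, 350.0, 112.0] bin [-100.0, 0.0, 112.0]
flap_hinge 0.82 [556.0, 376.0, 174.0] bin [-64.0, 4.0, 174.0]
small_bottle 0.79 [529.0, 380.0, 134.0] bin [-83.0, 24.0, 134.0]
tcp bin [-56.10436737  14.86567049 131.93344304]
```

View pics/w9.png

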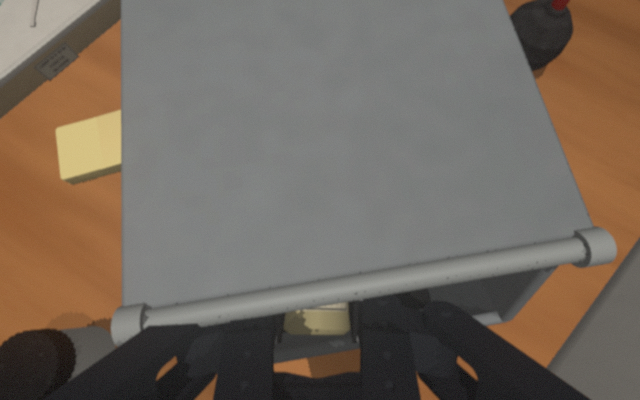

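The flap has swung in. The bottle base is at (318,330), just past the sill line, with the hinge tube in front of the fingers. I'll ease in a few more mm and watch the force.

>>> apply_moves(
  commands=[
    {"delta_pos":[0.033,0,0.023],"twist":[0,0,0]},
    {"delta_pos":[0,0,0],"twist":[0,0,0]},
  ],
)

```text
t: 26.35
ee_pos: [556.1, 390.5, 129.7]
tcp_rot: [-0.078, 0.923, 0.25, 0.282]
contact_force: [-6.3, -6.5, -11.6]
grip_width: 26.0
gripper_force: 46.3
```

>>> apply_moves(
  commands=[
    {"delta_pos":[0.033,0,0.023],"twist":[0,0,0]},
    {"delta_pos":[0,0,0],"twist":[0,0,0]},
  ],
)

```text
t: 26.55
ee_pos: [557.1, 391.7, 127.4]
tcp_rot: [-0.078, 0.924, 0.251, 0.279]
contact_force: [-8.3, -6.7, -15.1]
grip_width: 25.7
gripper_force: 46.5
```

>>> apply_moves(
  commands=[
    {"delta_pos":[0,0,0],"twist":[0,0,0]},
    {"delta_pos":[0,0,0],"twist":[0,0,0]},
    {"delta_pos":[0,0,0],"twist":[0,0,0]},
    {"delta_pos":[0,0,0],"twist":[0,0,0]},
  ],
  gripper=0,
)

```text
t: 26.95
ee_pos: [557.5, 389.5, 126.6]
tcp_rot: [-0.076, 0.924, 0.251, 0.279]
contact_force: [-8.5, -15.7, -15.4]
grip_width: 42.4
gripper_force: 1.5
```

```bash
python3 - <<'E'
from h import *
p,r=cur();s=sense();print(p,s["contact_force"],np.round(s["joints"],2))
for cam in("wrist","top"):
  d=grab(cam,f"pics/{cam}10.png")
  for k in landmark_of("small_bottle",cam)[:2]:
    x=w(d,k["xyz"]);print(cam,round(k["confidence"],2),np.round(x).tolist(),"bin",np.round(R.from_euler('z',-BY).apply(x-[608,414.5,0])).tolist())
plan([(p+[0,0,4],ori(35,np.radians(30))),(p+[-104,-60,10],None,20)])
E
```

```text
[557.5036807  389.50520698 126.61530026] [ -8.53123802 -15.65367286 -15.37270476] [0.42 0.63 1.83 0.58 0.12 0.9 ]
turn x1 [-0.005, 0.023, 0.005]
shift x1 [0.023, 0.0, -0.033] -> [558.0, 390.0, 131.0]
shift x7 [-0.136, -0.0, -0.105] -> [454.0, 330.0, 137.0]
```

View pics/wrist10.png

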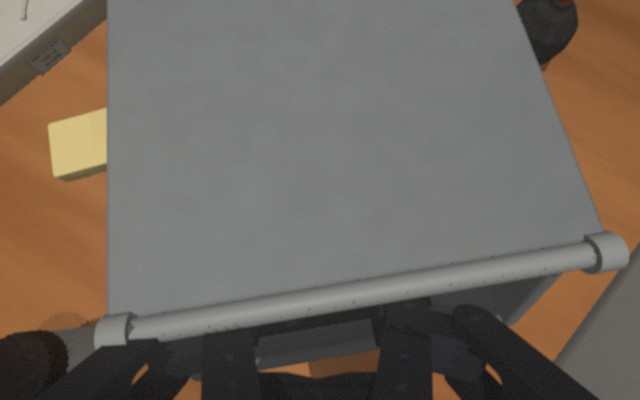

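The view between the pads (about (318,340)) is empty, so the bottle has dropped inside. Backing out now.

>>> apply_moves(
  commands=[
    {"delta_pos":[-0.06,0,-0.045],"twist":[0,0,0]},
    {"delta_pos":[-0.1,0,-0.08],"twist":[0,0,0]},
    {"delta_pos":[-0.136,0,-0.105],"twist":[0,0,0]},
    {"delta_pos":[-0.136,0,-0.105],"twist":[0,0,0]},
    {"delta_pos":[-0.136,0,-0.105],"twist":[0,0,0]},
    {"delta_pos":[-0.136,0,-0.105],"twist":[0,0,0]},
    {"delta_pos":[-0.136,0,-0.105],"twist":[0,0,0]},
    {"delta_pos":[0,0,0],"twist":[0,0,0]},
  ],
)

```text
t: 27.95
ee_pos: [502.1, 357.7, 139.7]
tcp_rot: [-0.08, 0.921, 0.247, 0.29]
contact_force: [0.4, 0.2, -0.2]
grip_width: 43.0
gripper_force: 0.0
```

```bash
python3 - <<'E'
from h import *
p,r=cur();s=sense();print(p,s["contact_force"],np.round(s["joints"],2))
for cam in("wrist","top","side"):
  d=grab(cam,f"pics/{cam}11.png")
  for q in("small_bottle","flap_hinge","bin_flap"):
   for k in find_in(q,cam)[:2]:
    x=w(d,k["xyz"]);print(cam,q,round(k["confidence"],2),np.round(x).tolist(),"bin",np.round(R.from_euler('z',-BY).apply(x-[608,414.5,0])).tolist())
plan([([405,325,330],ori(35,np.radians(30)),36),([345,300,560],None,36),([345,200,560],None,40)])
E
```

```text
[502.09594376 357.7299727  139.68094326] [ 0.39912551  0.15847478 -0.15629803] [ 0.4   0.56  2.    1.89  0.08 -0.42]
wrist flap_hinge 0.66 [557.0, 383.0, 183.0] bin [-60.0, 9.0, 183.0]
wrist bin_flap 0.95 [546.0, 365.0, 148.0] bin [-79.0, 2.0, 148.0]
top flap_hinge 0.75 [594.0, 406.0, 187.0] bin [-16.0, 3.0, 187.0]
top flap_hinge 0.71 [600.0, -188.0, 152.0] bin [-393.0, -457.0, 152.0]
top bin_flap 0.57 [539.0, 363.0, 142.0] bin [-86.0, 5.0, 142.0]
side flap_hinge 0.84 [565.0, 429.0, 150.0] bin [-24.0, 38.0, 150.0]
side bin_flap 0.68 [533.0, 380.0, 158.0] bin [-80.0, 22.0, 158.0]
turn x1 [-0.007, 0.001, 0.002]
shift x7 [0.04, -0.028, -0.307] -> [405, 325, 330]
shift x7 [0.113, -0.012, -0.322] -> [345, 300, 560]
shift x3 [-0.137, 0.289, -0.096] -> [345, 200, 560]
```

The flap is measured at bin (-79, 148), which is its shut position. Now back to the case.

>>> apply_moves(
  commands=[
    {"delta_pos":[0.04,-0.028,-0.307],"twist":[0,0,0]},
    {"delta_pos":[0.04,-0.028,-0.307],"twist":[0,0,0]},
    {"delta_pos":[0.04,-0.028,-0.307],"twist":[0,0,0]},
    {"delta_pos":[0.04,-0.028,-0.307],"twist":[0,0,0]},
    {"delta_pos":[0.04,-0.028,-0.307],"twist":[0,0,0]},
    {"delta_pos":[0.04,-0.028,-0.307],"twist":[0,0,0]},
    {"delta_pos":[0.04,-0.028,-0.307],"twist":[0,0,0]},
    {"delta_pos":[0,0,0],"twist":[0,0,0]},
  ],
)

```text
t: 29.35
ee_pos: [445.9, 344.0, 253.3]
tcp_rot: [-0.092, 0.918, 0.253, 0.293]
contact_force: [0.6, -0.5, -1.5]
grip_width: 42.5
gripper_force: 0.0
```

```bash
python3 - <<'E'
from h import *
p,r=cur();s=sense();print(p,s["contact_force"],np.round(s["joints"],2))
plan([([345,300,560],ori(35,np.radians(30)),40),([350,100,560],None,40),(None,ori(15,CY))])
E
```

```text
[445.94788083 343.95629406 253.27126076] [ 0.62383206 -0.53094747 -1.52368603] [0.41 0.27 2.03 0.41 0.24 1.07]
turn x1 [-0.028, -0.012, 0.004]
shift x9 [0.096, -0.014, -0.349] -> [345, 300, 560]
shift x6 [-0.131, 0.293, -0.091] -> [350, 100, 560]
turn x6 [-0.05, -0.053, 0.108]
```

>>> apply_moves(
  commands=[
    {"delta_pos":[0,0,0],"twist":[-0.028,-0.012,0.004]},
    {"delta_pos":[0.096,-0.014,-0.349],"twist":[0,0,0]},
    {"delta_pos":[0.096,-0.014,-0.349],"twist":[0,0,0]},
    {"delta_pos":[0.096,-0.014,-0.349],"twist":[0,0,0]},
    {"delta_pos":[0.096,-0.014,-0.349],"twist":[0,0,0]},
    {"delta_pos":[0.096,-0.014,-0.349],"twist":[0,0,0]},
    {"delta_pos":[0.096,-0.014,-0.349],"twist":[0,0,0]},
    {"delta_pos":[0.096,-0.014,-0.349],"twist":[0,0,0]},
    {"delta_pos":[0.096,-0.014,-0.349],"twist":[0,0,0]},
    {"delta_pos":[0.096,-0.014,-0.349],"twist":[0,0,0]},
  ],
)

```text
t: 30.35
ee_pos: [346.0, 300.9, 558.0]
tcp_rot: [-0.078, 0.922, 0.247, 0.287]
contact_force: [-0.3, 0.2, 0.8]
grip_width: 42.6
gripper_force: 0.0
```

>>> apply_moves(
  commands=[
    {"delta_pos":[-0.131,0.293,-0.091],"twist":[0,0,0]},
    {"delta_pos":[-0.131,0.293,-0.091],"twist":[0,0,0]},
    {"delta_pos":[-0.131,0.293,-0.091],"twist":[0,0,0]},
    {"delta_pos":[-0.131,0.293,-0.091],"twist":[0,0,0]},
    {"delta_pos":[-0.131,0.293,-0.091],"twist":[0,0,0]},
    {"delta_pos":[-0.131,0.293,-0.091],"twist":[0,0,0]},
    {"delta_pos":[0,0,0],"twist":[-0.05,-0.053,0.108]},
    {"delta_pos":[0,0,0],"twist":[-0.05,-0.053,0.108]},
    {"delta_pos":[0,0,0],"twist":[-0.05,-0.053,0.108]},
    {"delta_pos":[0,0,0],"twist":[-0.05,-0.053,0.108]},
    {"delta_pos":[0,0,0],"twist":[-0.05,-0.053,0.108]},
    {"delta_pos":[0,0,0],"twist":[-0.05,-0.053,0.108]},
  ],
)

```text
t: 31.55
ee_pos: [351.5, 101.4, 556.9]
tcp_rot: [0.014, 0.986, -0.107, 0.127]
contact_force: [-0.6, -1.0, -0.5]
grip_width: 43.0
gripper_force: 0.0
```

```bash
python3 - <<'E'
from h import *
p,r=cur();s=sense();print(p,s["contact_force"],np.round(s["joints"],2))
o=ori(15,CY);tab=np.array([570.6,-185.8,195.7]);z=o.as_matrix()[:,2]
a=tab-80*z+[-30,6,0]
plan([([370,-60,500],o,45),(a,None,45),(tab,None,20)])
E
```

```text
[351.53748043 101.39737409 556.88142724] [-0.57108944 -1.01052957 -0.51745141] [ 0.02 -0.22  1.52 -0.06  1.59  1.8 ]
turn x1 [-0.001, 0.005, 0.002]
shift x4 [0.091, 0.384, 0.172] -> [370, -60, 500]
shift x7 [0.153, 0.114, 0.377] -> [520.0, -175.0, 273.0]
shift x5 [0.059, -0.001, 0.176] -> [571.0, -186.0, 196.0]
```

>>> apply_moves(
  commands=[
    {"delta_pos":[0.091,0.384,0.172],"twist":[0,0,0]},
    {"delta_pos":[0.091,0.384,0.172],"twist":[0,0,0]},
    {"delta_pos":[0.091,0.384,0.172],"twist":[0,0,0]},
    {"delta_pos":[0.091,0.384,0.172],"twist":[0,0,0]},
    {"delta_pos":[0.153,0.114,0.377],"twist":[0,0,0]},
    {"delta_pos":[0.153,0.114,0.377],"twist":[0,0,0]},
    {"delta_pos":[0.153,0.114,0.377],"twist":[0,0,0]},
    {"delta_pos":[0.153,0.114,0.377],"twist":[0,0,0]},
    {"delta_pos":[0.153,0.114,0.377],"twist":[0,0,0]},
    {"delta_pos":[0.153,0.114,0.377],"twist":[0,0,0]},
    {"delta_pos":[0.153,0.114,0.377],"twist":[0,0,0]},
    {"delta_pos":[0,0,0],"twist":[0,0,0]},
  ],
)

```text
t: 32.75
ee_pos: [520.7, -175.5, 266.0]
tcp_rot: [0.011, 0.986, -0.107, 0.124]
contact_force: [-0.0, 0.7, -0.2]
grip_width: 42.6
gripper_force: 0.0
```

```bash
python3 - <<'E'
from h import *
p,r=cur();s=sense();print(p,s["contact_force"],np.round(s["joints"],2))
o=ori(15,CY);tab=np.array([570.6,-185.8,195.7])
for cam in("wrist","top"):
  d=grab(cam)
  for q in("lid_tab","bottle_1"): print(cam,q,[(round(k["confidence"],2),np.round(w(d,k["xyz"])).tolist()) for k in landmark_of(q,cam)][:2])
plan([(tab,o,20)])
E
```

```text
[ 520.67315911 -175.49249597  265.97208454] [-0.04712144  0.71450696 -0.16038899] [-0.58  0.29  1.76  0.12  0.86  1.14]
wrist lid_tab [(0.68, [570.0, -182.0, 203.0]), (0.28, [416.0, 67.0, -5.0])]
wrist bottle_1 [(0.97, [525.0, -176.0, 34.0]), (0.58, [503.0, -261.0, 37.0])]
top lid_tab [(0.95, [568.0, -182.0, 202.0]), (0.69, [533.0, 350.0, 115.0])]
top bottle_1 []
turn x1 [-0.001, -0.0, 0.005]
shift x5 [0.058, 0.0, 0.178] -> [571.0, -186.0, 196.0]
```

>>> apply_moves(
  commands=[
    {"delta_pos":[0.058,0,0.178],"twist":[0,0,0]},
    {"delta_pos":[0.058,0,0.178],"twist":[0,0,0]},
    {"delta_pos":[0.058,0,0.178],"twist":[0,0,0]},
    {"delta_pos":[0.058,0,0.178],"twist":[0,0,0]},
    {"delta_pos":[0.055,0,0.175],"twist":[0,0,0]},
    {"delta_pos":[0,0,0],"twist":[0,0,0]},
  ],
)

```text
t: 33.65
ee_pos: [570.1, -185.2, 194.2]
tcp_rot: [0.014, 0.986, -0.106, 0.128]
contact_force: [-0.6, 0.5, -0.1]
grip_width: 42.9
gripper_force: 0.0
```

>>> apply_moves(
  commands=[
    {"delta_pos":[0,0,0],"twist":[0,0,0]},
    {"delta_pos":[0,0,0],"twist":[0,0,0]},
    {"delta_pos":[0,0,0],"twist":[0,0,0]},
    {"delta_pos":[0,0,0],"twist":[0,0,0]},
    {"delta_pos":[0,0,0],"twist":[0,0,0]},
  ],
  gripper=1,
  squeeze=30,
)

```text
t: 34.15
ee_pos: [570.0, -185.7, 195.9]
tcp_rot: [0.014, 0.986, -0.106, 0.129]
contact_force: [-2.8, 1.1, 7.2]
grip_width: 13.6
gripper_force: 31.5
```

```bash
python3 - <<'E'
from h import *
p,r=cur();print(p)
tab0=np.array([476.4,-164.5,50.3]);ph0=np.arctan2(6,168);rad=np.hypot(168,6)
pt=lambda a: case(70-rad*np.cos(ph0+a),0,58+rad*np.sin(ph0+a))
A=np.linspace(1.095,0,12)
for a,b in zip(A[:-1],A[1:]): print(np.round(r.inv().apply(pt(b)-pt(a))/100,3).tolist())
E
```

```text
[ 570.02336708 -185.74044755  195.87177689]
[-0.163, -0.001, 0.038]
[-0.158, -0.001, 0.054]
[-0.152, -0.001, 0.069]
[-0.145, -0.001, 0.084]
[-0.135, -0.0, 0.098]
[-0.125, -0.0, 0.111]
[-0.113, -0.0, 0.123]
[-0.101, -0.0, 0.134]
[-0.087, -0.0, 0.143]
[-0.072, -0.0, 0.151]
[-0.057, -0.0, 0.157]
```

>>> apply_moves(
  commands=[
    {"delta_pos":[-0.163,0,0.038],"twist":[0,0,0]},
    {"delta_pos":[-0.158,0,0.054],"twist":[0,0,0]},
    {"delta_pos":[-0.152,0,0.069],"twist":[0,0,0]},
    {"delta_pos":[-0.145,0,0.084],"twist":[0,0,0]},
    {"delta_pos":[-0.135,0,0.098],"twist":[0,0,0]},
    {"delta_pos":[-0.125,0,0.111],"twist":[0,0,0]},
  ],
)

```text
t: 34.75
ee_pos: [498.2, -169.5, 128.9]
tcp_rot: [0.014, 0.986, -0.106, 0.13]
contact_force: [2.0, 4.3, 3.6]
grip_width: 13.7
gripper_force: 32.4
```

>>> apply_moves(
  commands=[
    {"delta_pos":[-0.113,0,0.123],"twist":[0,0,0]},
    {"delta_pos":[-0.101,0,0.134],"twist":[0,0,0]},
    {"delta_pos":[-0.087,0,0.143],"twist":[0,0,0]},
    {"delta_pos":[-0.072,0,0.151],"twist":[0,0,0]},
    {"delta_pos":[-0.03,0,0.08],"twist":[0,0,0]},
    {"delta_pos":[-0.027,0,0.077],"twist":[0,0,0]},
    {"delta_pos":[0,0,0],"twist":[0,0,0]},
  ],
)

```text
t: 35.45
ee_pos: [474.2, -163.9, 47.6]
tcp_rot: [0.012, 0.986, -0.106, 0.127]
contact_force: [-2.8, 0.5, -1.5]
grip_width: 13.5
gripper_force: 31.6
```

>>> apply_moves(
  commands=[
    {"delta_pos":[-0.01,0,0.03],"twist":[0,0,0]},
    {"delta_pos":[-0.01,0,0.03],"twist":[0,0,0]},
    {"delta_pos":[0,0,0],"twist":[0,0,0]},
  ],
)

```text
t: 35.75
ee_pos: [474.6, -164.0, 44.7]
tcp_rot: [0.014, 0.986, -0.106, 0.129]
contact_force: [-8.2, 5.2, 24.5]
grip_width: 13.3
gripper_force: 36.3
```

```bash
python3 - <<'E'
from h import *
for cam in("wrist","top","side"):
  d=grab(cam)
  print(cam,[(round(k["confidence"],2),np.round(w(d,k["xyz"]),1).tolist()) for k in landmark_of("lid_tab",cam)][:2],[np.round(w(d,k["xyz"])).tolist() for k in find_in("case_lid",cam)][:1])
E
```

```text
wrist [(0.96, [476.3, -160.0, 60.9])] [[537.0, -177.0, 70.0]]
top [(0.47, [531.1, 352.3, 114.5])] [[587.0, -239.0, 70.0]]
side [(0.78, [470.4, -165.2, 60.5]), (0.31, [418.6, 514.6, -1.7])] [[545.0, -177.0, 72.0]]
```

The 24 N upward reaction means the lid is on its stop. I'll release and back off.

>>> apply_moves(
  commands=[
    {"delta_pos":[0,0,0],"twist":[0,0,0]},
    {"delta_pos":[0,0,0],"twist":[0,0,0]},
    {"delta_pos":[0,0,0],"twist":[0,0,0]},
    {"delta_pos":[0,0,0],"twist":[0,0,0]},
    {"delta_pos":[0,0,-0.15],"twist":[0,0,0]},
    {"delta_pos":[0,0,-0.3],"twist":[0,0,0]},
    {"delta_pos":[0,0,-0.4],"twist":[0,0,0]},
    {"delta_pos":[0,0,-0.3],"twist":[0,0,0]},
    {"delta_pos":[0,0,0],"twist":[0,0,0]},
  ],
  gripper=0,
)

```text
t: 37.1
ee_pos: [447.3, -159.6, 156.2]
tcp_rot: [0.015, 0.986, -0.106, 0.131]
contact_force: [0.6, -0.6, -0.5]
grip_width: 42.7
gripper_force: 0.0
```

```bash
python3 - <<'E'
from h import *
print(sense()["ee_pos"],sense()["contact_force"])
for cam in("wrist","top","side"):
  d=grab(cam,f"pics/{cam}12.png")
  print(cam,[(round(k["confidence"],2),np.round(w(d,k["xyz"]),1).tolist()) for k in landmark_of("lid_tab",cam)][:2])
  for q in("bin_flap","small_bottle","petri","can","wash"):
    print(q,[(round(k["confidence"],2),np.round(w(d,k["xyz"])).tolist()) for k in find_in(q,cam)][:2])
# compare shut-lid region with the first pictures
for cam in("top",):
    a=cv2.imread("pics/top0.png").astype(int);b=cv2.imread("pics/top12.png").astype(int)
    print("case diff",abs(a-b)[172:225,328:400].mean(),"bin",abs(a-b)[145:212,195:258].mean(),"ref",abs(a-b)[110:160,0:100].mean())
E
```

```text
[ 447.2524046  -159.59817984  156.23864451] [ 0.64769501 -0.58339283 -0.49983422]
wrist [(0.92, [476.1, -159.9, 61.5])]
bin_flap []
small_bottle []
petri [(0.82, [421.0, 65.0, 15.0])]
can []
wash []
top [(0.95, [476.3, -164.0, 62.3]), (0.49, [411.7, 141.6, 457.5])]
bin_flap [(0.47, [544.0, 362.0, 144.0]), (0.18, [643.0, -395.0, 101.0])]
small_bottle []
petri [(0.57, [642.0, -395.0, 100.0]), (0.51, [435.0, 92.0, 14.0])]
can []
wash [(0.56, [641.0, -396.0, 102.0])]
side [(0.89, [471.7, -162.9, 63.0])]
bin_flap [(0.75, [543.0, 366.0, 148.0]), (0.21, [565.0, 420.0, 139.0])]
small_bottle []
petri []
can [(0.79, [404.0, 511.0, 52.0])]
wash [(0.73, [628.0, -398.0, 80.0])]
case diff 7.1508560447239695 bin 1.0740740740740742 ref 1.0436
```

```bash
python3 -c "
from plant import *
print(job_done())"
```

```text
the job is handed in; nothing more can be done
None
```

I put the small bottle through the flap into the returns bin, shut the case lid, and handed the job in at about 37 s. The flap and lid measured shut and the full-size bottles were in place just before I closed the lid. I could not see the small bottle inside the bin, and hand-in gave no verdict.

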